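Hang the sieve hoop on the spring scale's latch hook

ROBOT

A 6-joint arm with a two-finger parallel gripper is mounted at the origin on the work surface. World frame = base frame: x ahead of the robot, y to its left, z up, the work surface at z = 0. Lengths are in mm, angles in rad, forces in N, time in s.
With the tool pointing down it reaches from about 425 to 950 mm from the base axis. Payload 3.5 kg.
Tool frame: the origin (TCP) lies between the finger pads; the fingertips stand 14 mm ahead of it and the grasp point (between the pads) lies 5 mm behind it; z points along the fingers, x is the direction in which the jaws open and shut, and the axes are right-handed (so a half turn about z gives the same grasp; the last joint's range is limited). The gripper opens to 85 mm and grips with 20 to 120 N. Pads are 22 mm wide; open, the fingers measure 114 mm over their backs; the gripper's body (76 mm by 85 mm) begins 54 mm behind the grasp point. The pads swing forward as they close: fully open they stand 13 mm farther back than shut.
Start: joints at [-1.293, 0.286, 1.577, -0, 1.279, -0.15], TCP at [280.058, -614.145, 217.525] pointing down, gripper open.
Joint ranges: [-2.77, 2.77], [-0.9, 2.22], [0.21, 2.48], [-1.53, 4.67], [0.24, 2.81], [-2.84, 2.84]. Speed limits (rad/s): [2.79, 2.79, 3.14, 3.14, 3.14, 3.14].

INTERFACE

Orientations are given as a unit quaternion [w, x, y, z].
In Python, from bench import ctrl gives the robot as it stands.
- The arm moves only by the tool move_arm, never from a script. Its argument "commands" is a list of rows, each a list of 2 entries, a list of its own where there are three numbers: the shift along the tool's x, y, z in m, then the turn, a rotation vector about the tool's x, y, z in rad. A call has 1 to 12 rows; each row is the pose to reach, as a shift and turn from the pose measured when the call began, along the tool's axes at that moment; what a row does not reach only later rows make up. A row lasts 1/12 s, in which the tool goes at most 41.7 mm and 7.16 degrees, less where a joint would pass 70% of its speed; a pose out of reach is approached as far as the arm can. A call with a gripper value outside its range is refused whole. "fingers" is the opening, from 0 (shut) to 1 (fully open), set as the call begins (left out, the last holds). The fingers move at their own pace and stop on an object; "newtons" is the grip in N (left out, the last holds). Time passes only in rows, so rows that repeat a pose let the fingers close. It gives the time, the measured TCP pose, the force and the opening at its end, in the units of the state.
- ctrl.get_obs(): the state, without advancing time (a new reading comes with each control period).
- ctrl.get_image(name): name is "scene" or "top" or "wrist"; returns the picture (384x512x3 uint8, blue, green, red); there is no depth.
- ctrl.camera_model(name): a dict with "K" (3x3 intrinsics, pixels), "dist" ([k1, k2, p1, p2, k3] as OpenCV has them; the pictures are not rectified), "position" and "rotation" of the camera in the world; the wrist camera has in their place "mount" (4x4, takes a point from camera to tool coordinates, whose origin is the TCP and whose axes are the tool frame's). Camera axes: x right, y down, z forward; pixel columns grow to the right and rows downward; lengths in mm; the calibration is good to about 2 mm. A picture is of the moment at which its call begins: read the wrist's pose just before it. camera_model takes no time and is no camera call.
- ctrl.close_job(): hands the job in, once; it reports no verdict.
Trained networks look in the newest picture that a camera, given by its name, has taken for a name from the list of things; names that differ only in an ending like _2 or _b are one class to them, and where a whole thing is asked for, a point or a joint stands for the part that bears it (a point fixed in the world has none). Each returns a list of dicts, best first, with "confidence" (0 to 1); they miss things now and then, are a little off and sometimes report something else, mostly with a low value. They report only what shows in the picture. A call takes as long as a camera call. They do not tell look-alikes from the thing itself.
- ctrl.regions_of(camera, thing): "pixels" (384x512 bool, what is visible of it) and "centre" ([column, row] in pixels, amid what is visible of it).
The state is a dict: "time": time; "qpos": joint angles; "qd": joint speeds; "tau": joint torques, N m; "tcp_pos": TCP position; "eef_rot": TCP orientation; "wrist_force": force on the tool from outside, world axes, zero at the start; "torque": the same for the moment, N m; "grip_width": opening from 0.0 (shut) to 1.0 (fully open).
Only numpy, scipy, OpenCV 4.12 (cv2) and the standard library are available. Lean on these libraries where they do the work, as an engineer would, in place of code of your own. Each camera call takes 0.05 s, during which the arm holds its last target.

TASK

Lift the steel sieve hoop by its rim out of its rack and hang it on the spring scale's hook: press the rim gently down past the springy brass latch until it sits in the bottom of the hook and the latch has shut above it. Still holding the rim, test the hold by pulling the hook down with a steady 13 N, give or take 3, for a good second, never more than 20 N, then ease off and let go so that the hoop hangs free and still. Leave the cups, jar, tin and brush undisturbed.

Things in the scene. Friction and masses are not known exactly. Their poses are not given: they have to be found in the camera images.
- hoop: plain steel hoop, outside diameter 170 mm, inside 154; rim 8 mm thick radially, 10 mm wide along the axis; about 0.3 kg. Origin at its centre, x along its axis. Starts upright in the rack, z up, rim top 188 mm above the table, perhaps leaning slightly. Pinch the rim across its 10 mm width from above, 35 to 45 mm to one side (along y) of its top, leaving the top free for the hook.
- rack: wooden rack, base 100 x 210 x 12 mm, with steel wire posts up to 124 mm high on both sides of the rim (3 mm more room than its width), 28 and 81 mm either side of the middle along y. Origin on the table under the middle; x along the axis of the hoop standing in it. Lift the hoop straight up at least 115 mm to clear it.
- hook: dark steel J-hook on a red carriage. Origin at its seat: top of the 12 mm round bar on which the inside of the rim comes to rest, mid-throat, 235 mm above the table unloaded. x points level from the upturned tip to the scale's column, z up, y across. The hoop hangs in the hook's y-z plane, its centre 77 mm below the seat.
- mouth (a point): middle of the throat's mouth, 39 mm above the seat, axes as the hook's. The throat spans x = -9.5 mm (tip) to +7 mm (back post) from the seat, of which the opened latch takes 2 mm at the tip; tip and back post flare outwards at the top and end at this height. Hook parts are at most 14 mm wide in y.
- stand: grey spring scale standing on the table, origin on the table under the seat, column front 55 mm behind it (+x), red carriage top at 211 mm. The hook is sprung and damped: it holds still up to an unknown onset of 1 to 15 N (another each time), then sinks straight down, 1.3 to 2 mm per further newton, 40 mm at most; unloaded, it rises again. Its load counts all that the hoop presses on it, the hoop's own weight included.
- latch (a joint): brass spring latch: 15 mm flap hinged at the tip, 26 mm above the seat, level across the throat. 0 rad = shut, up to 1.45 when pushed down into the throat; springs shut once the rim is wholly below it; cannot open upward. A rim pressed down needs 5 to 12 N to get past it, then the force drops until the rim meets the seat.
- cup_a: clear empty plastic cup, 76 mm wide, 95 mm tall; a bystander to be left alone. Origin at its underside
- cup_b: clear empty plastic cup, 76 mm wide, 95 mm tall; a bystander to be left alone. Origin at its underside
- cup_c: clear empty plastic cup, 76 mm wide, 95 mm tall; a bystander to be left alone. Origin at its underside
- jar: small amber jar with black lid, 64 mm wide, 90 mm tall; a bystander to be left alone. Origin at its underside
- tin: closed tin can, 72 mm wide, 100 mm tall; a bystander to be left alone. Origin at its underside
- brush: hand brush lying flat, about 200 mm long, loose; a bystander to be left alone. Origin at its underside, x along its length
There are look-alikes about, which are no part of the job. Of the things that look like the hoop, the largest one is meant.

How it is judged:
By the outcome, as a careful person would: the job done as asked, in the order asked, and still so for the second after the job is handed in, with the robot touching nothing.
It also fails if it takes over 69 s, if anything falls off the work surface, if the arm or the gripper's body presses on something with over 40 N, if the wrist force passes 120 N, or if a joint passes its speed limit or range.

## Working session

There is one attempt and no reset: what is moved stays moved. The work goes in short steps, Python scripts to look and compute and a tool call to move; the robot and the scene stay as the last step left them, time stands still between calls to the robot, and variables do not carry over. Pictures are saved under pics/ and viewed, and the job is handed in when it is done.

Besides the shell and the picture viewer there is one more tool, called after ">>>" as name(argument=value, ...), one argument or row to a line, values as JSON. move_arm: Moves the arm, as the interface text tells. Its arguments: {"type":"object","properties":{"commands":{"type":"array","items":{"type":"array"}},"fingers":{"type":"number"},"newtons":{"type":"number"}},"required":["commands"]}

```bash
ls; mkdir -p pics; python3 - <<'E'
from bench import ctrl
import cv2
o=ctrl.get_obs()
for k,v in o.items(): print(k,v)
for n in ("scene","top","wrist"):
    im=ctrl.get_image(n); cv2.imwrite(f"pics/{n}0.png",im)
    m=ctrl.camera_model(n); print(n,m)
E
```

```text
pics
time 0.0
qpos [-1.29305839e+00  2.87158340e-01  1.57815875e+00  4.05096621e-06
  1.27857538e+00 -1.50022590e-01]
qd [ 6.72686935e-04  1.49355757e-04 -9.58703912e-04  8.27573416e-04
 -7.57457273e-05  7.57651427e-04]
tau [-2.46883542e-05 -4.05981374e+01 -2.92626500e+01 -1.81544697e-04
  5.77920568e-03 -1.02659786e-05]
tcp_pos [ 279.84010978 -613.51844223  216.1619668 ]
eef_rot [-7.61018020e-04  8.41080027e-01 -5.40909481e-01 -8.62057267e-04]
wrist_force [-0.09584006 -0.67068094 -0.03780114]
torque [-0.00437872 -0.06330687 -0.0380128 ]
grip_width 1.0014150041666756
scene {'K': array([[418.0893316 ,   0.        , 259.66151252],
       [  0.        , 418.0893316 , 196.84809497],
       [  0.        ,   0.        ,   1.        ]]), 'dist': array([0.01930812, 0.        , 0.        , 0.        , 0.        ]), 'position': array([1255.97822583, -443.4800043 ,  936.23460701]), 'rotation': array([-0.35877497,  0.78848534,  0.45986744, -0.19517513])}
top {'K': array([[416.19950821,   0.        , 254.41023538],
       [  0.        , 416.19950821, 189.23628895],
       [  0.        ,   0.        ,   1.        ]]), 'dist': array([-0.02087812,  0.        ,  0.        ,  0.        ,  0.        ]), 'position': array([ 270.04413337,   -8.69014474, 1525.87218235]), 'rotation': array([ 0.06263008, -0.70057265,  0.70703269, -0.07334998])}
wrist {'K': array([[284.37024297,   0.        , 243.8051809 ],
       [  0.        , 284.37024297, 191.38821632],
       [  0.        ,   0.        ,   1.        ]]), 'dist': array([0.00927128, 0.        , 0.        , 0.        , 0.        ]), 'mount': array([[ 9.99999967e-01,  2.37232744e-04, -9.40942463e-05,
        -7.64288626e-01],
       [-1.94814072e-04,  9.47738601e-01,  3.19047811e-01,
        -8.13429067e+01],
       [ 1.64865337e-04, -3.19047782e-01,  9.47738617e-01,
        -1.56126144e+02],
       [ 0.00000000e+00,  0.00000000e+00,  0.00000000e+00,
         1.00000000e+00]])}
```

View pics/scene0.png

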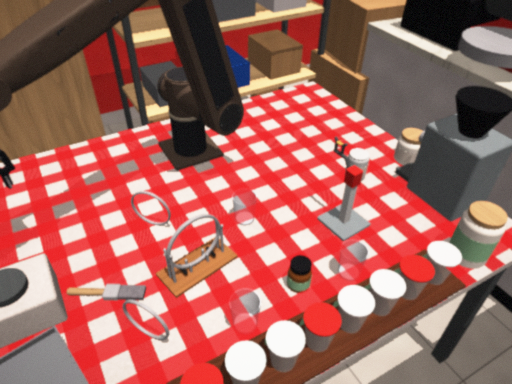

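View pics/top0.png

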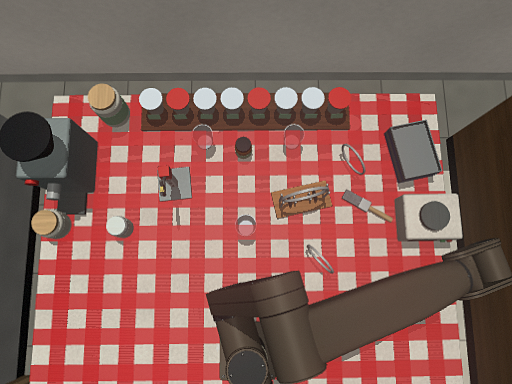

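View pics/wrist0.png

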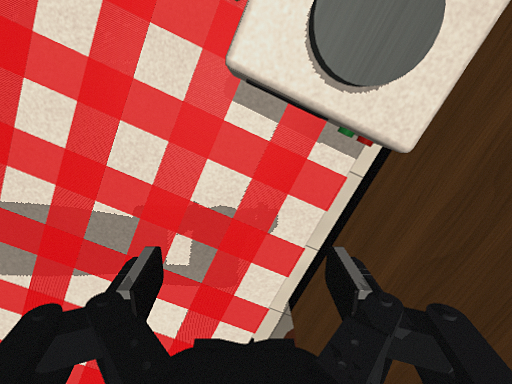

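The scene camera shows the hoop standing in its rack at about (195,245). Two other hoops lie flat at (150,208) and (147,320). The stand is at about (347,200) in scene and (175,183) in top. I'll enlarge both next.

```bash
cat > h.py <<'E'
import numpy as np, cv2
from scipy.spatial.transform import Rotation as R
from bench import ctrl
def rot(q): return R.from_quat([q[1],q[2],q[3],q[0]]).as_matrix()
def cam(n,obs=None):
    m=ctrl.camera_model(n); K=m['K']; d=m['dist']
    if n=='wrist':
        M=m['mount']; Rt=rot(obs['eef_rot']); 
        Rw=Rt@M[:3,:3]; p=Rt@M[:3,3]+np.array(obs['tcp_pos'])
    else:
        Rw=rot(m['rotation']); p=np.array(m['position'])
    return K,d,Rw,p
def proj(c,P):
    K,d,Rw,p=c; P=np.atleast_2d(P).astype(float)
    rv,_=cv2.Rodrigues(Rw.T); 
    return cv2.projectPoints(P,rv,-Rw.T@p,K,d)[0].reshape(-1,2)
def ray(c,uv):
    K,d,Rw,p=c
    n=cv2.undistortPoints(np.array(uv,float).reshape(-1,1,2),K,d).reshape(-1,2)
    return p,(Rw@np.c_[n,np.ones(len(n))].T).T
def onz(c,uv,z):
    p,r=ray(c,uv); return p+r*((z-p[2])/r[:,2])[:,None]
def tri(cs,uvs):
    A=np.zeros((3,3));b=np.zeros(3)
    for c,uv in zip(cs,uvs):
        p,r=ray(c,[uv]); r=r[0]/np.linalg.norm(r[0]); Q=np.eye(3)-np.outer(r,r); A+=Q;b+=Q@p
    return np.linalg.solve(A,b)
def crop(im,x0,y0,x1,y1,s,name):
    cv2.imwrite(name,cv2.resize(im[y0:y1,x0:x1],None,fx=s,fy=s,interpolation=cv2.INTER_CUBIC))
E
python3 - <<'E'
from h import *
S=cv2.imread('pics/scene0.png');T=cv2.imread('pics/top0.png')
a=cv2.resize(S[190:310,130:260],None,fx=4,fy=4,interpolation=cv2.INTER_CUBIC)
cv2.imwrite('pics/sc_rack.png',a)
crop(S,300,130,400,250,5,'pics/sc_stand.png')
crop(T,140,150,340,230,4,'pics/top_c.png')
ctrl.get_image('scene');
for th in ['hoop','rack','hook','stand','latch','cup_a','jar','tin','brush']:
    for c in ['scene','top']:
        for r in ctrl.regions_of(c,th): 
            print(th,c,round(r['confidence'],2),np.round(r['centre'],1),r['pixels'].sum(), np.round(onz(cam(c),[r['centre']],{'hoop':100}.get(th,50 if th!='hook' else 245))[0]))
            np.save(f'pics/m_{th}_{c}_{int(r["centre"][0])}.npy',r['pixels'])
print(ctrl.get_obs()['time'])
E
```

```text
hoop scene 0.96 [149.1 310.3] 452 [ 671. -375.  100.]
hoop scene 0.8 [158.2 197.1] 353 [ 312. -224.  100.]
hoop scene 0.7 [179.2 230.7] 336 [ 470. -221.  100.]
hoop top 0.72 [351.7 151.4] 132 [ 683. -381.  100.]
hoop top 0.72 [200.8 136.7] 405 [741. 158. 100.]
hoop top 0.68 [325.2 267.6] 126 [ 276. -268.  100.]
hoop top 0.67 [302.8 191.9] 271 [ 537. -201.  100.]
rack scene 0.84 [193.6 268.7] 2276 [ 571. -227.   50.]
rack top 0.88 [302.6 204. ] 1388 [ 502. -205.   50.]
hook scene 0.71 [347.5 168.3] 568 [608. 224. 245.]
hook top 0.74 [160.2 171.7] 222 [578. 267. 245.]
stand scene 0.69 [344.8 210.9] 1788 [590. 268.  50.]
stand top 0.73 [174.2 184.7] 1073 [577. 257.  50.]
latch scene 0.33 [297.  272.7] 774 [716.   6.  50.]
latch top 0.22 [303.  201.1] 1244 [ 513. -207.   50.]
cup_a scene 0.77 [241.2 307.8] 1118 [ 739. -174.   50.]
cup_a scene 0.76 [352.1 258.3] 924 [749. 166.  50.]
cup_a scene 0.68 [246.1 207.8] 796 [432.   8.  50.]
cup_a top 0.87 [240.3 223.2] 339 [435.  19.  50.]
cup_a top 0.82 [295.3 137.5] 386 [ 752. -187.   50.]
cup_a top 0.69 [202.7 136.4] 479 [758. 157.  50.]
jar scene 0.8 [297.1 272.1] 749 [715.   7.  50.]
jar top 0.6 [243.  150.6] 344 [703.   8.  50.]
tin scene 0.77 [359.1 159.5] 407 [405. 481.  50.]
tin top 0.81 [118.4 229. ] 485 [418. 450.  50.]
brush scene 0.71 [114.  292.9] 909 [ 545. -430.   50.]
brush top 0.82 [362.  203.6] 509 [ 502. -420.   50.]
1.1
```

View pics/sc_rack.png

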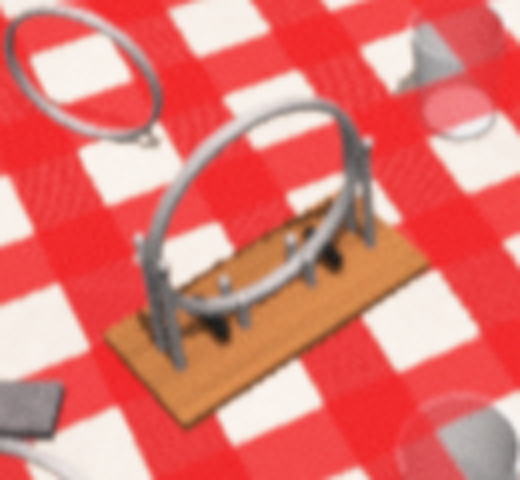

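View pics/sc_stand.png

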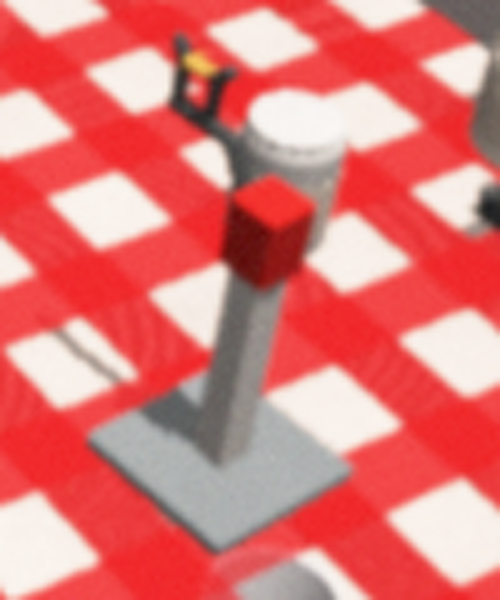

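View pics/top_c.png

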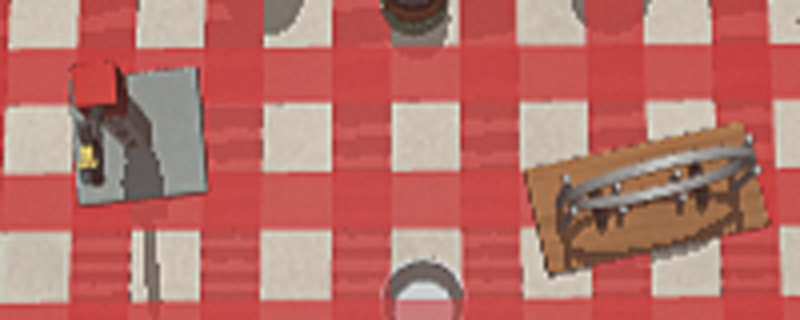

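```bash
python3 - <<'E'
from h import *
ct=cam('top');cs=cam('scene')
P=onz(ct,[(270.75,192.5),(325.5,180.75),(332.5,207),(278,219)],12);print(np.round(P,1),P.mean(0))
# scene corners: crop scale4 off 130,190
Q=np.array([(105,335),(340,190),(430,262),(188,427)])/4+[130,190]
P2=onz(cs,Q,12);print(np.round(P2,1),P2.mean(0))
for A in(P,P2): 
  for i in range(4): d=A[(i+1)%4]-A[i]; print(np.round(np.hypot(*d[:2]),1),np.round(np.degrees(np.arctan2(d[1],d[0])),1))
# stand base corners
B=np.array([(125,76),(198,67),(208,192),(78,205)])/4+[140,150]
P=onz(ct,B,6);print(np.round(P,1))
Bs=np.array([(88,438),(215,550),(352,468)])/5+[300,130]
print(np.round(onz(cs,Bs,6),1))
print('latch', tri([ct,cs],[np.array((88,158))/4+[140,150], np.array((203,65))/5+[300,130]]))
print('tip', tri([ct,cs],[np.array((90,183))/4+[140,150], np.array((183,42))/5+[300,130]]))
print('carr top', onz(cs,[np.array((272,203))/5+[300,130]],211),onz(ct,[np.array((95,85))/4+[140,150]],211))
print(ctrl.get_obs()['time'])
E
```

```text
[[ 552.4  -93.7   12. ]
 [ 595.4 -299.    12. ]
 [ 496.2 -320.7   12. ]
 [ 453.6 -118.5   12. ]] [ 524.39762377 -207.97083476   12.        ]
[[ 508.5 -313.2   12. ]
 [ 464.9 -115.8   12. ]
 [ 559.   -89.6   12. ]
 [ 605.7 -291.8   12. ]] [ 534.52486658 -202.58931559   12.        ]
209.8 -78.2
101.5 -167.7
206.6 101.9
101.9 14.1
202.2 102.5
97.6 15.5
207.5 -77.0
99.4 -167.5
[[646.1 277.6   6. ]
 [654.3 209.4   6. ]
 [535.1 197.8   6. ]
 [523.9 317.5   6. ]]
[[539.5 207.8   6. ]
 [654.5 218.3   6. ]
 [641.3 337.7   6. ]]
latch [520.6277215  260.15544045 261.53351232]
tip [501.0555504  258.39713918 265.82888686]
carr top [[593.90036297 267.07079368 211.        ]] [[588.0456445  263.01160163 211.        ]]
1.1
```

```bash
cat >> h.py <<'E'
def plan(target,yaw_deg,n=1,tilt=None):
    o=ctrl.get_obs(); Rt=rot(o['eef_rot']); p=np.array(o['tcp_pos'])
    y=np.radians(yaw_deg); X=np.array([np.cos(y),np.sin(y),0]); Z=np.array([0,0,-1.]); Rg=np.c_[X,np.cross(Z,X),Z]
    s=Rt.T@(np.array(target)-p)/1000; rv=R.from_matrix(Rt.T@Rg).as_rotvec()
    print('t',round(o['time'],2),'tcp',np.round(p,1),'F',np.round(o['wrist_force'],1),'w',round(o['grip_width'],3),'shift m',np.round(s,4),'turn',np.round(rv,4))
E
python3 -c "
from h import *
plan((538,-249,320),12.3)"
```

```text
t 1.1 tcp [ 280.1 -614.1  217.5] F [0.4 0.5 0.3] w 0.998 shift m [-0.2252 -0.3862 -0.1025] turn [-0.      0.     -1.3577]
```

>>> move_arm(
  commands=[
    [[0, 0, -0.04], [0, 0, -0.1]],
    [[-0.01, -0.015, -0.075], [0, 0, -0.2]],
    [[-0.03, -0.045, -0.102], [0, 0, -0.3]],
    [[-0.05, -0.08, -0.102], [0, 0, -0.42]],
    [[-0.07, -0.115, -0.102], [0, 0, -0.54]],
    [[-0.09, -0.15, -0.102], [0, 0, -0.66]],
    [[-0.11, -0.185, -0.102], [0, 0, -0.78]],
    [[-0.13, -0.22, -0.102], [0, 0, -0.9]],
    [[-0.15, -0.255, -0.102], [0, 0, -1.02]],
    [[-0.17, -0.29, -0.102], [0, 0, -1.14]],
    [[-0.19, -0.325, -0.102], [0, 0, -1.26]],
    [[-0.21, -0.36, -0.102], [0, 0, -1.3577]],
  ],
)

```text
time: 2.1
tcp_pos: [521.3, -271.9, 319.8]
eef_rot: [0.0, 0.994, 0.11, 0.0]
wrist_force: [0.3, -0.6, -0.3]
grip_width: 0.999
```

```bash
python3 -c "
from h import *
plan((538,-249,320),12.3)"
```

```text
t 2.1 tcp [ 521.3 -271.9  319.8] F [ 0.3 -0.6 -0.3] w 0.999 shift m [ 0.0213 -0.0187 -0.0002] turn [ 0.0005 -0.0004  0.0055]
```

>>> move_arm(
  commands=[
    [[0.021, -0.019, 0], [0, 0, 0.005]],
    [[0.021, -0.019, 0], [0, 0, 0.005]],
    [[0.021, -0.019, 0], [0, 0, 0.005]],
  ],
  fingers=0.5,
)

```text
time: 2.35
tcp_pos: [538.4, -247.3, 320.0]
eef_rot: [0.0, 0.994, 0.109, 0.0]
wrist_force: [-0.4, -1.0, 0.7]
grip_width: 0.6
```

```bash
python3 - <<'E'
from h import *
import pickle
o=ctrl.get_obs(); im=ctrl.get_image('wrist'); cv2.imwrite('pics/w1.png',im); pickle.dump(o,open('pics/w1.pkl','wb'))
for r in ctrl.regions_of('wrist','hoop'): print(r['confidence'],r['centre'],r['pixels'].sum())
cv2.imwrite('pics/w1b.png',cv2.resize(im,None,fx=1.56,fy=1.56,interpolation=cv2.INTER_CUBIC))
c=cam('wrist',o); print(np.round(c[3]))
y=np.radians(12.3); ex=np.array([np.cos(y),np.sin(y),0]);ey=np.array([-np.sin(y),np.cos(y),0])
print(proj(c,[[528,-205,188],[538,-249,178]]))
E
```

```text
0.96 [76.2, 124.1] 1114
0.95 [242.3, 121.7] 1318
0.72 [289.2, 241.2] 821
[ 520. -167.  476.]
[[243.74274351 136.69404875]
 [243.95089376 177.30570127]]
```

View pics/w1b.png

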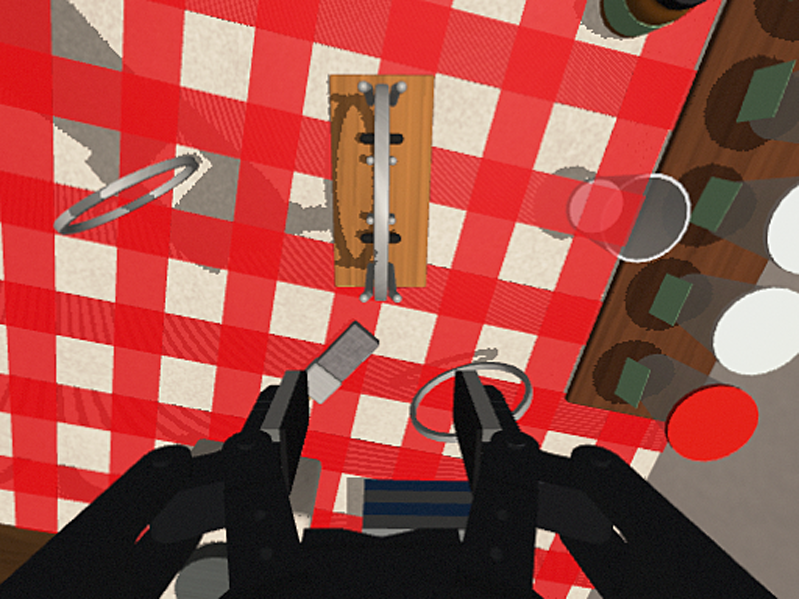

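Candidates in wrist (512x384 px): the upright hoop in the rack at (244,122), the hoop at left (82,124) and the one at lower right (301,256). The rack one stands between the wire posts and should be 170 mm across. I'll check the sizes by measurement and in one crop.

```bash
python3 - <<'E'
from h import *
import pickle
from scipy.optimize import least_squares
o=pickle.load(open('pics/w1.pkl','rb')); im=cv2.imread('pics/w1.png'); c=cam('wrist',o)
crop(im,190,40,310,200,4,'pics/w1c.png')
R_=ctrl.regions_of('wrist','hoop')
for r in R_:
    ys,xs=np.nonzero(r['pixels']); print(r['centre'],xs.min(),xs.max(),ys.min(),ys.max())
m=min(R_,key=lambda r:abs(r['centre'][0]-243))['pixels']
for y in range(50,200,6):
    x=np.nonzero(m[y])[0]
    if len(x): print(y,x.min(),x.max(),len(x))
E
```

```text
[76.2, 124.1] 35 125 100 149
[242.3, 121.7] 239 249 54 191
[289.2, 241.2] 262 341 232 283
56 240 248 9
62 240 249 10
68 240 249 10
74 240 249 10
80 240 249 10
86 240 249 10
92 240 249 10
98 239 249 11
104 239 248 10
110 239 247 9
116 239 247 9
122 239 247 9
128 239 248 10
134 239 248 10
140 239 248 10
146 239 248 10
152 239 248 10
158 239 248 10
164 239 248 10
170 239 248 10
176 239 247 9
182 239 247 9
188 241 247 7
```

View pics/w1c.png

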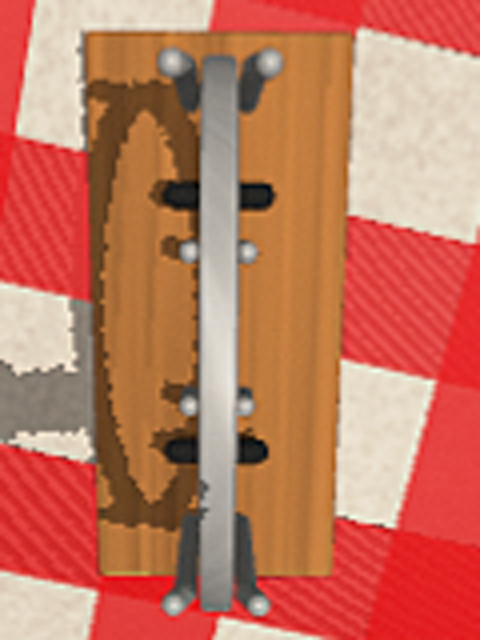

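```bash
python3 - <<'E'
from h import *
import pickle
o=pickle.load(open('pics/w1.pkl','rb')); c=cam('wrist',o); Rt=rot(o['eef_rot']); p=np.array(o['tcp_pos'])
print('yaw',np.degrees(np.arctan2(Rt[1,0],Rt[0,0])))
a=np.linspace(0,2*np.pi,721)
ex=Rt[:,0];ey=-Rt[:,1]
for D in (170,150):
 for s in range(30,60,4):
  C=p+ey*s; C[2]=188-D/2
  P=C+np.outer(np.cos(a),ey)*D/2+np.outer(np.sin(a),[0,0,1])*D/2
  u=proj(c,P); print(D,s,np.round(C,1),u[:,1].min().round(1),u[:,1].max().round(1),u[:,0].min().round(1),u[:,0].max().round(1))
E
```

```text
yaw 12.513478527908077
170 30 [ 531.9 -218.   103. ] 66.8 203.6 244.4 244.7
170 34 [ 531.  -214.1  103. ] 63.1 200.7 244.4 244.7
170 38 [ 530.1 -210.2  103. ] 59.3 197.8 244.4 244.7
170 42 [ 529.3 -206.3  103. ] 55.5 194.9 244.4 244.7
170 46 [ 528.4 -202.4  103. ] 51.7 191.9 244.4 244.7
170 50 [ 527.5 -198.5  103. ] 47.8 189.0 244.4 244.7
170 54 [ 526.7 -194.6  103. ] 43.9 186.0 244.4 244.7
170 58 [ 525.8 -190.7  103. ] 39.9 183.0 244.4 244.7
150 30 [ 531.9 -218.   113. ] 75.4 198.5 244.4 244.7
150 34 [ 531.  -214.1  113. ] 71.7 195.5 244.4 244.7
150 38 [ 530.1 -210.2  113. ] 67.9 192.5 244.4 244.7
150 42 [ 529.3 -206.3  113. ] 64.1 189.5 244.4 244.7
150 46 [ 528.4 -202.4  113. ] 60.3 186.5 244.4 244.7
150 50 [ 527.5 -198.5  113. ] 56.4 183.5 244.4 244.7
150 54 [ 526.7 -194.6  113. ] 52.5 180.4 244.4 244.7
150 58 [ 525.8 -190.7  113. ] 48.5 177.3 244.4 244.7
```

>>> move_arm(
  commands=[
    [[0, -0.002, 0.035], [0, 0, 0]],
    [[0, -0.002, 0.07], [0, 0, 0]],
    [[0, -0.002, 0.1], [0, 0, 0]],
    [[0, -0.002, 0.13], [0, 0, 0]],
    [[0, -0.002, 0.148], [0, 0, 0]],
    [[0, -0.002, 0.148], [0, 0, 0]],
    [[0, -0.002, 0.148], [0, 0, 0]],
  ],
)

```text
time: 3.08
tcp_pos: [535.6, -248.7, 170.9]
eef_rot: [-0.0, 0.994, 0.106, -0.001]
wrist_force: [0.4, 0.2, 0.5]
grip_width: 0.499
```

```bash
python3 - <<'E'
from h import *
o=ctrl.get_obs(); im=ctrl.get_image('wrist'); cv2.imwrite('pics/w2.png',cv2.resize(im,None,fx=1.56,fy=1.56)); plan((537,-245,172),12.5)
c=cam('wrist',o);Rt=rot(o['eef_rot']); p=np.array(o['tcp_pos']); print(np.round(proj(c,[p,p-Rt[:,2]*5]),1)*1.56)
E
```

```text
t 3.13 tcp [ 536.8 -249.2  172.9] F [ 0.2 -1.1 -0.2] w 0.499 shift m [ 0.0011 -0.004   0.0009] turn [ 0.0018 -0.0009 -0.0059]
[[382.512 371.28 ]
 [382.512 377.52 ]]
```

View pics/w2.png

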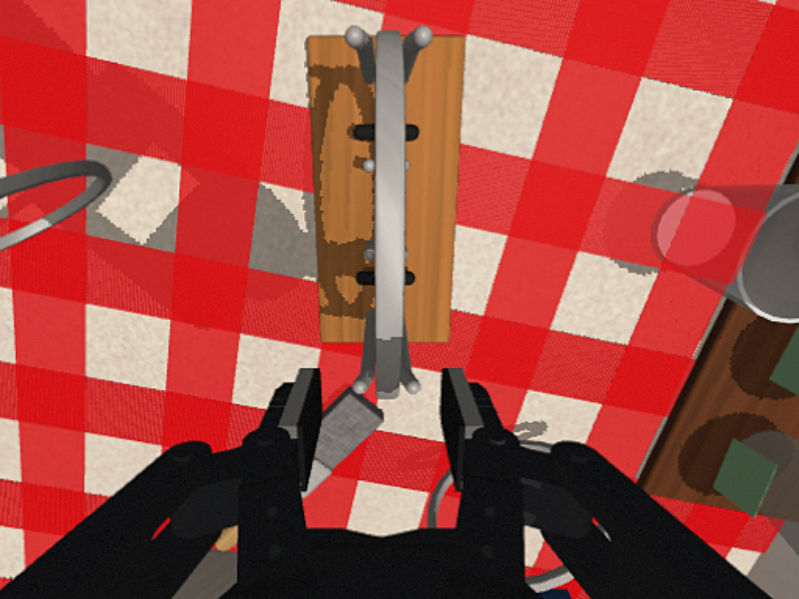

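```bash
python3 - <<'E'
from h import *
o=ctrl.get_obs()
c=cam('wrist',o);Rt=rot(o['eef_rot']); p=np.array(o['tcp_pos'])
for q in [(20,-11,14),(20,11,14),(20,-11,3),(20,-11,1),(20,-11,-20),(20,11,-20)]: print(q,np.round(proj(c,p+Rt@np.array(q))*1.56)[0])
a=np.linspace(0,2*np.pi,721)
ex=Rt[:,0];ey=-Rt[:,1];ey=ey/np.linalg.norm(ey)
for s in range(36,56,3):
  C=p+ey*s; C[2]=103
  P=C+np.outer(np.cos(a),ey)*85+np.outer(np.sin(a),[0,0,1])*85
  u=proj(c,P)*1.56; print(s,np.round(C,1),u[:,1].min().round(1),u[:,1].max().round(1),proj(c,C+[0,0,85])*1.56)
E
```

```text
(20, -11, 14) [431. 332.]
(20, 11, 14) [429. 379.]
(20, -11, 3) [434. 342.]
(20, -11, 1) [434. 345.]
(20, -11, -20) [441. 370.]
(20, 11, -20) [439. 425.]
36 [ 529.2 -214.   103. ] 56.3 414.9 [[382.92719567 296.46205732]]
39 [ 528.6 -211.   103. ] 48.3 409.3 [[382.94586857 287.90079563]]
42 [ 528.  -208.1  103. ] 40.1 403.8 [[382.96480506 279.2270356 ]]
45 [ 527.3 -205.2  103. ] 31.8 398.1 [[382.98401113 270.43835704]]
48 [ 526.7 -202.3  103. ] 23.3 392.5 [[383.00349298 261.53226521]]
51 [ 526.1 -199.3  103. ] 14.7 386.8 [[383.023257   252.50618785]]
54 [ 525.4 -196.4  103. ] 6.0 381.2 [[383.0433098  243.35747197]]
```

```bash
python3 - <<'E'
from h import *
o=ctrl.get_obs()
im=ctrl.get_image('scene'); crop(im,130,150,270,300,4,'pics/s2.png')
p=np.array(o['tcp_pos']); print((proj(cam('scene'),[p,p-[0,0,14]])-[130,150])*4)
E
```

```text
[[183.00496814 325.48319318]
 [185.48129737 340.86763206]]
```

View pics/s2.png

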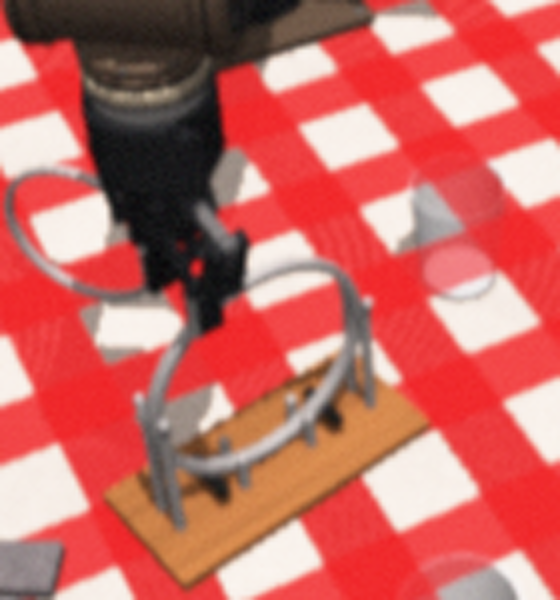

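```bash
python3 - <<'E'
from h import *
o=ctrl.get_obs();Rt=rot(o['eef_rot'])
p=np.array(o['tcp_pos']); 
for x in(24,-24):
  for z in (14,8,0,-10,-20): print(x,z,np.round((proj(cam('scene'),p+Rt@np.array([x,0,z]))-[130,150])*4))
E
```

```text
24 14 [[207. 362.]]
24 8 [[206. 355.]]
24 0 [[205. 346.]]
24 -10 [[203. 335.]]
24 -20 [[202. 324.]]
-24 14 [[164. 320.]]
-24 8 [[163. 313.]]
-24 0 [[161. 304.]]
-24 -10 [[160. 293.]]
-24 -20 [[158. 282.]]
```

>>> move_arm(
  commands=[
    [[0, 0, -0.03], [0, 0, 0]],
    [[0, 0, -0.03], [0, 0, 0]],
    [[0, 0, -0.03], [0, 0, 0]],
    [[0, 0, -0.03], [0, 0, 0]],
    [[0, 0, -0.03], [0, 0, 0]],
  ],
  fingers=0.1,
  newtons=20,
)

```text
time: 3.6
tcp_pos: [537.3, -249.3, 204.2]
eef_rot: [0.002, 0.994, 0.106, 0.002]
wrist_force: [-1.3, 0.3, -0.6]
grip_width: 0.105
```

```bash
python3 - <<'E'
from h import *
o=ctrl.get_obs()
im=ctrl.get_image('scene'); cs=cam('scene'); o=ctrl.get_obs();p=np.array(o['tcp_pos']);Rt=rot(o['eef_rot']);print(p,o['grip_width'])
a=cv2.resize(im[150:260,130:240],None,fx=4,fy=4,interpolation=cv2.INTER_CUBIC)
w=ctrl.get_image('wrist'); b=cv2.resize(w[150:384,150:340],None,fx=1.9,fy=1.9)
for z in (14,0,-20): print(z,np.round((proj(cs,p+Rt@np.array([8,0,z]))-[130,150])*4), np.round((proj(cam('wrist',o),p+Rt@np.array([8,-11,z]))-[150,150])*1.9))
h=max(a.shape[0],b.shape[0]); canvas=np.zeros((h,800,3),np.uint8); canvas[:a.shape[0],:a.shape[1]]=a; canvas[:b.shape[0],440:440+b.shape[1]]=b[:,:360]
cv2.imwrite('pics/s3.png',canvas)
E
```

```text
[ 537.11103607 -249.07637705  203.64272444] 0.0981288422722733
14 [[188. 314.]] [[204. 119.]]
0 [[185. 298.]] [[206. 136.]]
-20 [[181. 275.]] [[210. 166.]]
```

View pics/s3.png

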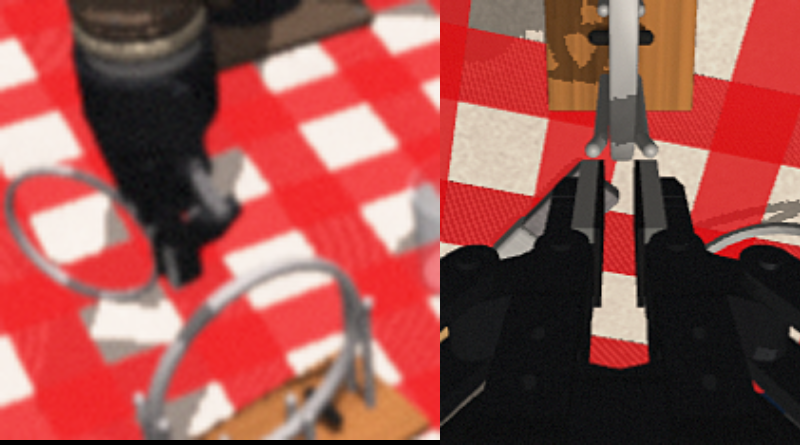

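The visible fingertips look further back than stated, so I'll test it by contact at the planned depth.

>>> move_arm(
  commands=[
    [[0, 0, 0], [0, 0, 0]],
    [[0, 0, 0], [0, 0, 0]],
    [[0, 0, 0.012], [0, 0, 0]],
    [[0, 0, 0.024], [0, 0, 0]],
    [[0, 0, 0.031], [0, 0, 0]],
    [[0, 0, 0.031], [0, 0, 0]],
  ],
  fingers=0.45,
)

```text
time: 4.2
tcp_pos: [535.4, -247.9, 168.5]
eef_rot: [-0.001, 0.994, 0.106, -0.001]
wrist_force: [-0.2, 0.3, -0.1]
grip_width: 0.452
```

>>> move_arm(
  commands=[
    [[0, 0, 0], [0, 0, 0]],
    [[0, 0, 0], [0, 0, 0]],
    [[0, 0, 0], [0, 0, 0]],
    [[0, 0, 0], [0, 0, 0]],
    [[0, 0, 0], [0, 0, 0]],
    [[0, 0, 0], [0, 0, 0]],
  ],
  fingers=0.0,
  newtons=25,
)

```text
time: 4.7
tcp_pos: [535.6, -248.1, 169.0]
eef_rot: [-0.001, 0.994, 0.106, -0.001]
wrist_force: [-0.7, 0.0, 0.3]
grip_width: 0.001
```

```bash
python3 - <<'E'
from h import *
im=ctrl.get_image('scene'); o=ctrl.get_obs();print(o['tcp_pos'],o['grip_width'],o['wrist_force'])
a=cv2.resize(im[150:260,130:240],None,fx=4,fy=4,interpolation=cv2.INTER_CUBIC)
w=ctrl.get_image('wrist'); b=cv2.resize(w[150:384,150:340],None,fx=1.9,fy=1.9)
h=max(a.shape[0],b.shape[0]); canvas=np.zeros((h,800,3),np.uint8); canvas[:a.shape[0],:a.shape[1]]=a; canvas[:b.shape[0],440:440+b.shape[1]]=b[:,:360]
cv2.imwrite('pics/s4.png',canvas)
E
```

```text
[ 535.54899114 -248.05953008  168.96054123] -0.0015978048350369827 [ 0.77300031 -0.73133226 -1.11343886]
```

View pics/s4.png

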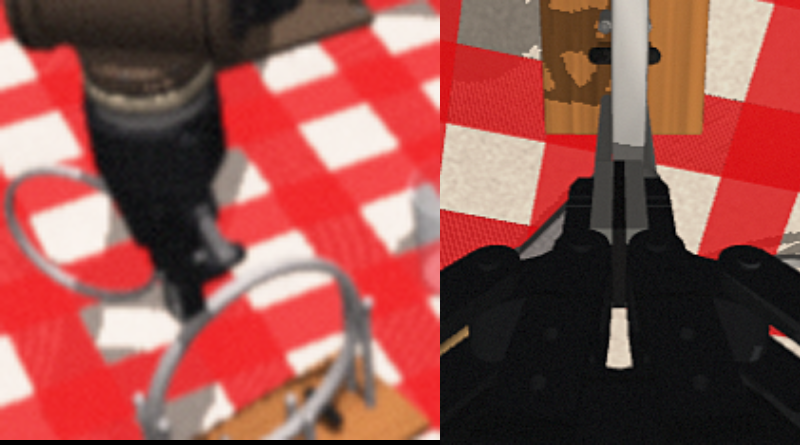

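The fingers shut above the rim, so the cameras are right: the tips sit about 14 mm behind the reported TCP. I'll go 26 mm deeper.

>>> move_arm(
  commands=[
    [[0, 0, -0.015], [0, 0, 0]],
    [[0, 0, -0.015], [0, 0, 0]],
    [[0, 0, -0.015], [0, 0, 0]],
    [[0, 0, -0.015], [0, 0, 0]],
    [[0, 0, -0.015], [0, 0, 0]],
    [[0, 0, 0.005], [0, 0, 0]],
    [[0, 0, 0.026], [0, 0, 0]],
    [[0, 0, 0.026], [0, 0, 0]],
  ],
  fingers=0.45,
)

```text
time: 5.47
tcp_pos: [532.6, -246.1, 137.6]
eef_rot: [-0.004, 0.994, 0.106, -0.005]
wrist_force: [-0.0, 0.3, -1.4]
grip_width: 0.449
```

```bash
python3 - <<'E'
from h import *
im=ctrl.get_image('scene'); o=ctrl.get_obs();print(o['tcp_pos'],o['grip_width'],o['wrist_force'])
a=cv2.resize(im[150:260,130:240],None,fx=4,fy=4,interpolation=cv2.INTER_CUBIC)
w=ctrl.get_image('wrist'); b=cv2.resize(w[150:384,150:340],None,fx=1.9,fy=1.9)
h=max(a.shape[0],b.shape[0]); canvas=np.zeros((h,800,3),np.uint8); canvas[:a.shape[0],:a.shape[1]]=a; canvas[:b.shape[0],440:440+b.shape[1]]=b[:,:360]
cv2.imwrite('pics/s5.png',canvas)
E
```

```text
[ 533.48470591 -246.68539865  139.57725113] 0.4521014517494346 [ 0.18675168  0.13965151 -0.15071765]
```

View pics/s5.png

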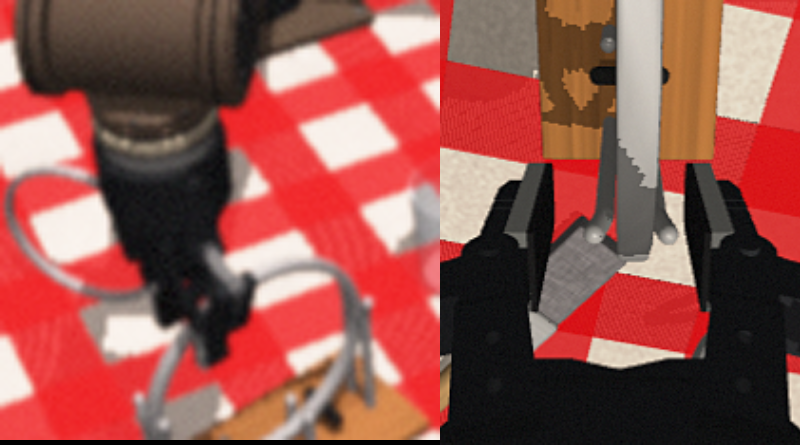

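>>> move_arm(
  commands=[
    [[0.004, 0, -0.002], [0, 0, 0]],
    [[0.004, 0, -0.002], [0, 0, 0]],
    [[0.004, 0, -0.002], [0, 0, 0]],
  ],
)

```text
time: 5.82
tcp_pos: [539.6, -247.1, 145.2]
eef_rot: [-0.001, 0.994, 0.106, -0.001]
wrist_force: [1.1, -0.4, -0.5]
grip_width: 0.451
```

```bash
python3 - <<'E'
from h import *
plan((538,-248,142),12.5)
w=ctrl.get_image('wrist'); cv2.imwrite('pics/w6.png',cv2.resize(w[100:384,130:360],None,fx=2,fy=2))
E
```

```text
t 5.82 tcp [ 539.6 -247.1  145.2] F [ 1.1 -0.4 -0.5] w 0.451 shift m [-0.0017  0.0006  0.0032] turn [-0.0019  0.0025 -0.0053]
```

View pics/w6.png

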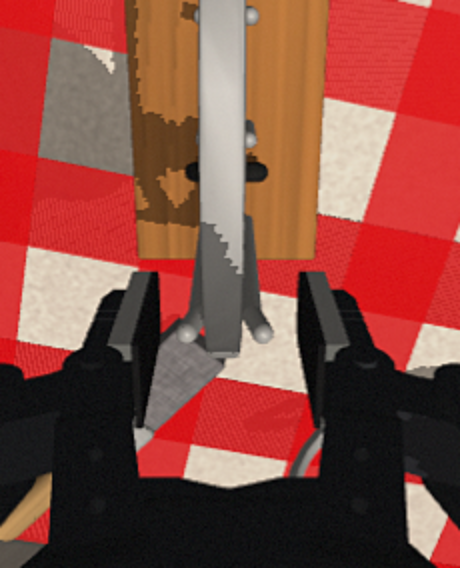

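>>> move_arm(
  commands=[
    [[-0.002, 0.0, 0.003], [0, 0, 0]],
    [[-0.002, 0.0, 0.003], [0, 0, 0]],
    [[-0.002, 0.0, 0.003], [0, 0, 0]],
    [[-0.002, 0.0, 0.003], [0, 0, 0]],
  ],
)

```text
time: 6.2
tcp_pos: [537.3, -247.4, 141.9]
eef_rot: [-0.001, 0.994, 0.106, -0.002]
wrist_force: [-0.6, 0.0, 0.3]
grip_width: 0.451
```

>>> move_arm(
  commands=[
    [[0, 0, 0], [0, 0, 0]],
    [[0, 0, 0], [0, 0, 0]],
    [[0, 0, 0], [0, 0, 0]],
    [[0, 0, 0], [0, 0, 0]],
    [[0, 0, 0], [0, 0, 0]],
    [[0, 0, 0], [0, 0, 0]],
  ],
  fingers=0.0,
  newtons=110,
)

```text
time: 6.7
tcp_pos: [537.4, -247.5, 142.1]
eef_rot: [-0.001, 0.994, 0.106, -0.001]
wrist_force: [0.7, 0.4, 0.7]
grip_width: 0.026
```

```bash
python3 - <<'E'
from h import *
plan((538,-248,142),12.5)
w=ctrl.get_image('wrist'); cv2.imwrite('pics/w7.png',cv2.resize(w[0:384,130:360],None,fx=1.5,fy=1.5))
E
```

```text
t 6.7 tcp [ 537.4 -247.5  142.1] F [0.7 0.4 0.7] w 0.026 shift m [0.0005 0.0007 0.0001] turn [-0.0022  0.0026 -0.0056]
```

View pics/w7.png

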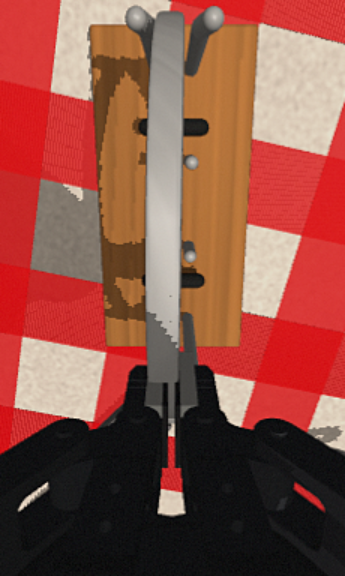

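```bash
python3 - <<'E'
from h import *
im=ctrl.get_image('scene'); o=ctrl.get_obs();print(o['tcp_pos'],o['grip_width'],o['wrist_force'])
crop(im,130,160,260,290,4,'pics/s8.png')
E
```

```text
[ 537.39375967 -247.45631135  142.05890564] 0.022204947117809192 [-0.4233396   0.86751786  0.77754582]
```

View pics/s8.png

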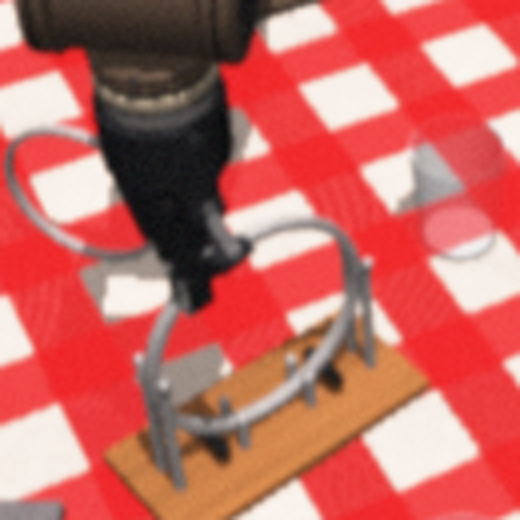

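>>> move_arm(
  commands=[
    [[0, 0, -0.005], [0, 0, 0]],
    [[0, 0, -0.01], [0, 0, 0]],
    [[0, 0, -0.015], [0, 0, 0]],
    [[0, 0, -0.015], [0, 0, 0]],
    [[0, 0, -0.015], [0, 0, 0]],
  ],
)

```text
time: 7.22
tcp_pos: [537.6, -247.6, 157.5]
eef_rot: [-0.001, 0.994, 0.106, -0.001]
wrist_force: [1.0, 0.1, -3.3]
grip_width: 0.025
```

```bash
python3 - <<'E'
from h import *
im=ctrl.get_image('scene'); o=ctrl.get_obs();print(o['tcp_pos'],o['grip_width'],o['wrist_force'])
a=cv2.resize(im[160:270,130:240],None,fx=4,fy=4,interpolation=cv2.INTER_CUBIC)
w=ctrl.get_image('wrist'); b=cv2.resize(w[0:384,150:340],None,fx=1.5,fy=1.5)
canvas=np.zeros((580,800,3),np.uint8); canvas[:a.shape[0],:a.shape[1]]=a; canvas[:b.shape[0],440:440+b.shape[1]]=b[:,:360]
cv2.imwrite('pics/s9.png',canvas)
E
```

```text
[ 537.36935934 -247.45947418  157.04540245] 0.025046535973953187 [ 0.29655323 -0.18089995 -3.69830249]
```

View pics/s9.png

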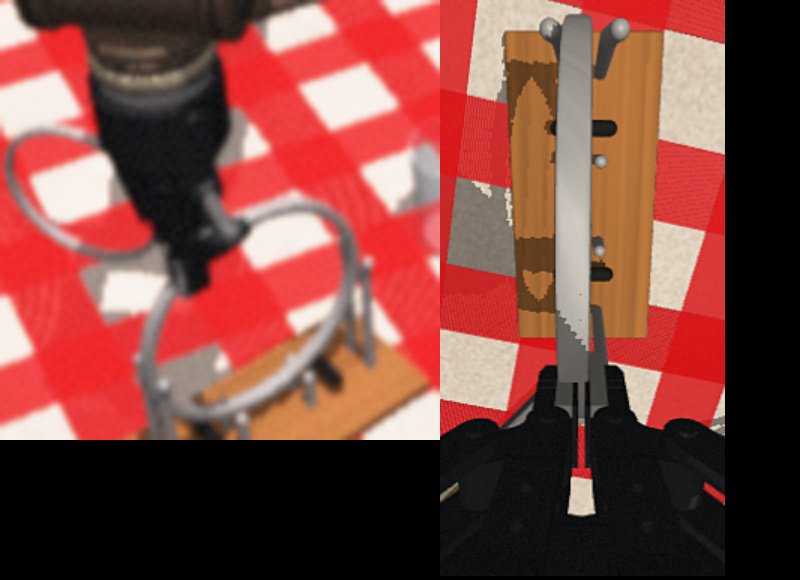

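```bash
python3 - <<'E'
from h import *
w=ctrl.get_image('wrist'); crop(w,190,180,300,330,5,'pics/w10.png')
im=ctrl.get_image('scene');crop(im,150,190,220,260,8,'pics/s10.png')
E
```

```text
(no output)
```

View pics/w10.png

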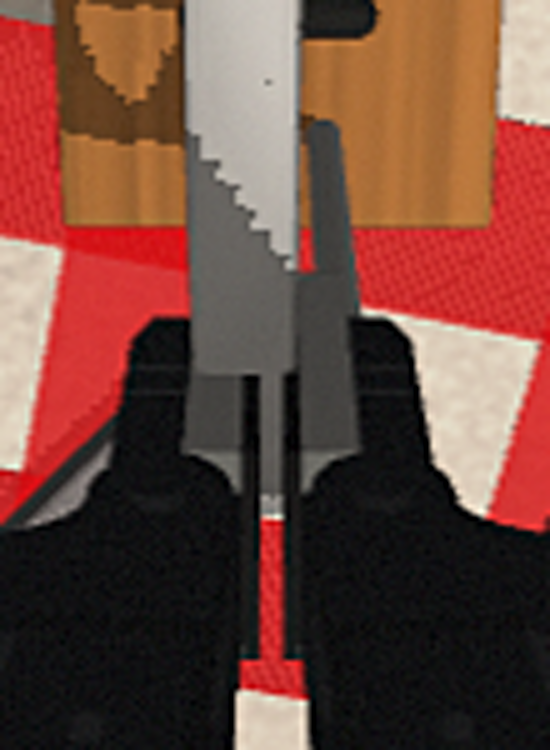

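View pics/s10.png

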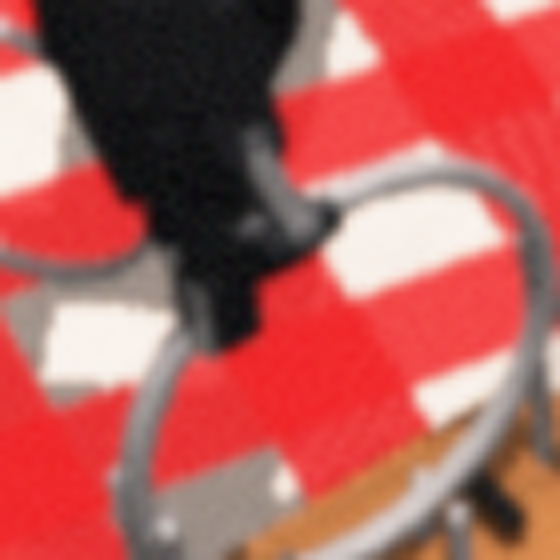

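The rim lifts, but the opening reads 2 mm rather than 10 and the rim sits off to one side. The hold isn't right, so I'll set the hoop back and regrip.

>>> move_arm(
  commands=[
    [[0, 0, 0.005], [0, 0, 0]],
    [[0, 0, 0.01], [0, 0, 0]],
    [[0, 0, 0.015], [0, 0, 0]],
    [[0, 0, 0.015], [0, 0, 0]],
  ],
)

```text
time: 7.75
tcp_pos: [537.8, -247.6, 142.4]
eef_rot: [-0.001, 0.994, 0.106, -0.001]
wrist_force: [0.2, 2.2, 1.8]
grip_width: 0.021
```

>>> move_arm(
  commands=[
    [[0, 0, 0], [0, 0, 0]],
    [[0, 0, 0], [0, 0, 0]],
    [[0, 0, 0], [0, 0, 0]],
    [[0, 0, 0], [0, 0, 0]],
    [[0, 0, 0], [0, 0, 0]],
  ],
  fingers=0.4,
  newtons=20,
)

```text
time: 8.17
tcp_pos: [537.8, -247.6, 142.4]
eef_rot: [-0.001, 0.994, 0.106, -0.001]
wrist_force: [-0.0, -0.4, -0.5]
grip_width: 0.405
```

```bash
python3 - <<'E'
from h import *
plan((538,-248,142),12.5)
im=ctrl.get_image('scene')
a=cv2.resize(im[160:270,130:240],None,fx=4,fy=4,interpolation=cv2.INTER_CUBIC)
w=ctrl.get_image('wrist'); b=cv2.resize(w[0:384,150:340],None,fx=1.5,fy=1.5)
canvas=np.zeros((580,800,3),np.uint8); canvas[:a.shape[0],:a.shape[1]]=a; canvas[:b.shape[0],440:440+b.shape[1]]=b[:,:360]
cv2.imwrite('pics/s11.png',canvas)
E
```

```text
t 8.17 tcp [ 537.8 -247.6  142.4] F [-0.  -0.4 -0.5] w 0.405 shift m [0.0001 0.0005 0.0004] turn [-0.0021  0.0019 -0.0058]
```

View pics/s11.png

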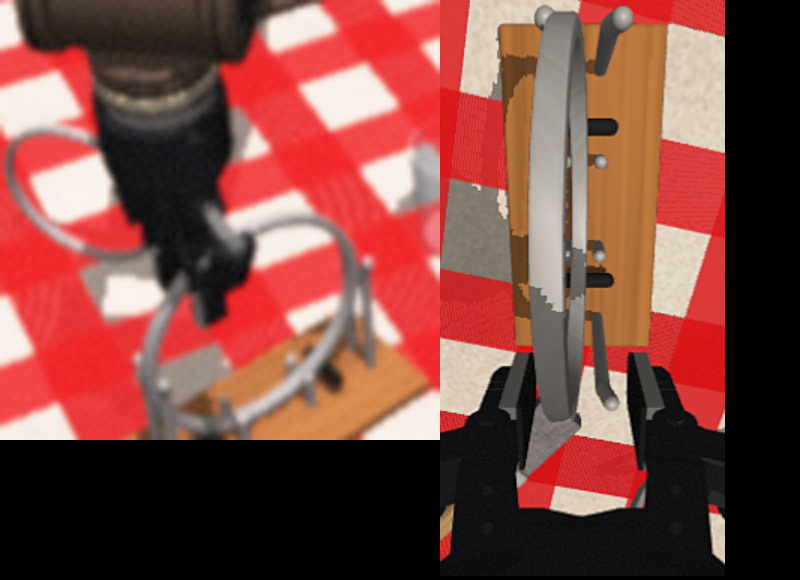

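>>> move_arm(
  commands=[
    [[-0.003, 0, 0], [0, 0, 0]],
    [[-0.006, 0, 0], [0, 0, 0]],
    [[-0.006, 0, 0], [0, 0, 0]],
    [[-0.006, 0, 0], [0, 0, 0]],
  ],
)

```text
time: 8.6
tcp_pos: [531.6, -248.9, 142.4]
eef_rot: [-0.001, 0.994, 0.106, -0.001]
wrist_force: [0.1, 0.5, 0.5]
grip_width: 0.4
```

>>> move_arm(
  commands=[
    [[0, 0, 0], [0, 0, 0]],
    [[0, 0, 0], [0, 0, 0]],
    [[0, 0, 0], [0, 0, 0]],
    [[0, 0, 0], [0, 0, 0]],
    [[0, 0, 0], [0, 0, 0]],
  ],
  fingers=0.15,
  newtons=20,
)

```text
time: 9.02
tcp_pos: [531.7, -248.9, 142.3]
eef_rot: [-0.001, 0.994, 0.106, -0.001]
wrist_force: [0.6, 0.5, -0.0]
grip_width: 0.152
```

```bash
python3 - <<'E'
from h import *
plan((538,-248,142),12.5)
w=ctrl.get_image('wrist'); crop(w,170,100,320,300,3,'pics/w12.png')
E
```

```text
t 9.02 tcp [ 531.7 -248.9  142.3] F [ 0.6  0.5 -0. ] w 0.152 shift m [0.0064 0.0005 0.0003] turn [-0.0021  0.002  -0.006 ]
```

View pics/w12.png

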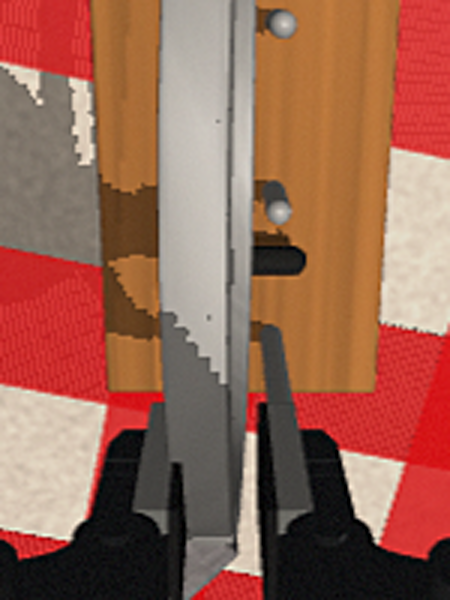

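>>> move_arm(
  commands=[
    [[0, 0, 0], [0, 0, 0]],
    [[0, 0, 0], [0, 0, 0]],
    [[0, 0, 0], [0, 0, 0]],
    [[0, 0, 0], [0, 0, 0]],
  ],
  fingers=0.05,
  newtons=20,
)

```text
time: 9.4
tcp_pos: [532.1, -248.8, 142.4]
eef_rot: [-0.001, 0.994, 0.106, -0.001]
wrist_force: [2.3, 1.2, -0.9]
grip_width: 0.052
```

```bash
python3 - <<'E'
from h import *
plan((538,-248,142),12.5)
w=ctrl.get_image('wrist'); crop(w,170,100,320,300,3,'pics/w13.png')
im=ctrl.get_image('scene');crop(im,140,180,220,260,7,'pics/s13.png')
E
```

```text
t 9.4 tcp [ 532.1 -248.8  142.4] F [ 2.3  1.2 -0.9] w 0.052 shift m [0.0059 0.0005 0.0004] turn [-0.0019  0.001  -0.0059]
```

View pics/w13.png

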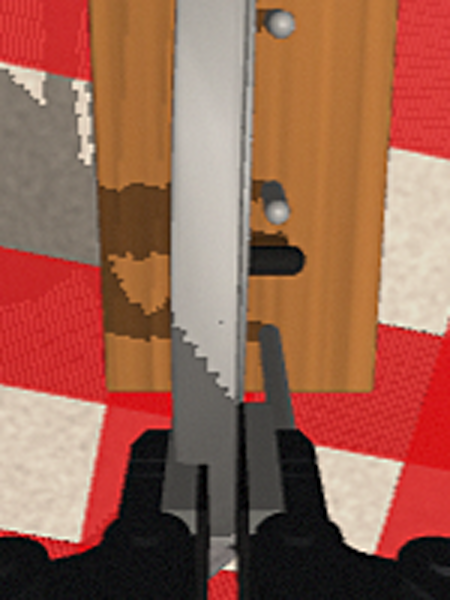

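View pics/s13.png

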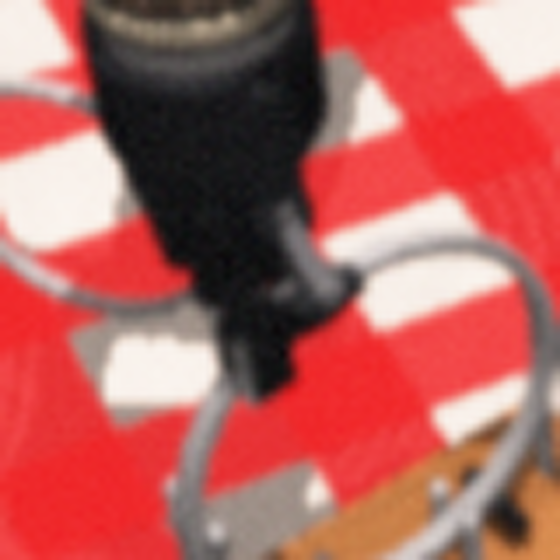

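>>> move_arm(
  commands=[
    [[0, 0, 0], [0, 0, 0]],
    [[0, 0, 0], [0, 0, 0]],
    [[0, 0, 0], [0, 0, 0]],
    [[0.004, 0, 0.006], [0, 0, 0]],
    [[0.004, 0, 0.012], [0, 0, 0]],
    [[0.004, 0, 0.012], [0, 0, 0]],
    [[0.004, 0, 0.012], [0, 0, 0]],
  ],
  fingers=0.4,
)

```text
time: 10.08
tcp_pos: [535.3, -247.5, 129.2]
eef_rot: [-0.002, 0.994, 0.106, -0.002]
wrist_force: [-0.5, -0.1, 1.0]
grip_width: 0.396
```

>>> move_arm(
  commands=[
    [[0, 0, 0], [0, 0, 0]],
    [[0, 0, 0], [0, 0, 0]],
    [[0, 0, 0], [0, 0, 0]],
    [[0, 0, 0], [0, 0, 0]],
  ],
  fingers=0.15,
)

```text
time: 10.42
tcp_pos: [535.4, -247.6, 129.4]
eef_rot: [-0.001, 0.994, 0.106, -0.001]
wrist_force: [0.1, 0.1, 0.6]
grip_width: 0.153
```

>>> move_arm(
  commands=[
    [[0, 0, 0], [0, 0, 0]],
    [[0, 0, 0], [0, 0, 0]],
    [[0, 0, 0], [0, 0, 0]],
    [[0, 0, 0], [0, 0, 0]],
  ],
  fingers=0.05,
)

```text
time: 10.75
tcp_pos: [535.5, -247.7, 129.6]
eef_rot: [-0.001, 0.994, 0.106, -0.001]
wrist_force: [0.0, 0.0, -0.1]
grip_width: 0.055
```

```bash
python3 - <<'E'
from h import *
plan((538,-248,142),12.5)
w=ctrl.get_image('wrist'); crop(w,170,100,320,300,3,'pics/w14.png')
E
```

```text
t 10.75 tcp [ 535.5 -247.7  129.6] F [ 0.   0.  -0.1] w 0.055 shift m [ 0.0024  0.0008 -0.0125] turn [-0.0031  0.0024 -0.0061]
```

View pics/w14.png

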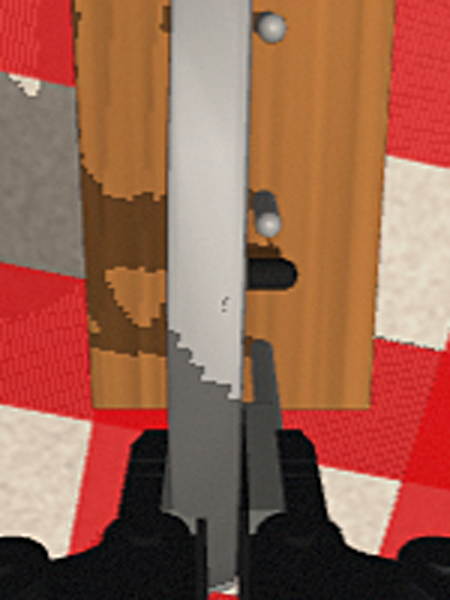

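>>> move_arm(
  commands=[
    [[0, 0, 0], [0, 0, 0]],
    [[0, 0, 0], [0, 0, 0]],
    [[0, 0, 0], [0, 0, 0]],
    [[0, 0, 0], [0, 0, 0]],
  ],
  fingers=0.0,
)

```text
time: 11.13
tcp_pos: [535.5, -247.7, 129.5]
eef_rot: [-0.001, 0.994, 0.106, -0.001]
wrist_force: [-1.2, -0.6, -0.5]
grip_width: 0.054
```

>>> move_arm(
  commands=[
    [[0, 0, 0], [0, 0, 0]],
    [[0, 0, 0], [0, 0, 0]],
    [[0, 0, 0], [0, 0, 0]],
    [[0, 0, 0], [0, 0, 0]],
  ],
  newtons=60,
)

```text
time: 11.47
tcp_pos: [535.5, -247.7, 129.6]
eef_rot: [-0.001, 0.994, 0.106, -0.001]
wrist_force: [0.6, 0.4, 0.6]
grip_width: 0.038
```

```bash
python3 - <<'E'
from h import *
plan((538,-248,142),12.5)
w=ctrl.get_image('wrist'); crop(w,170,100,320,300,3,'pics/w15.png')
E
```

```text
t 11.47 tcp [ 535.5 -247.7  129.6] F [0.6 0.4 0.6] w 0.038 shift m [ 0.0023  0.0008 -0.0124] turn [-0.003   0.0023 -0.006 ]
```

View pics/w15.png

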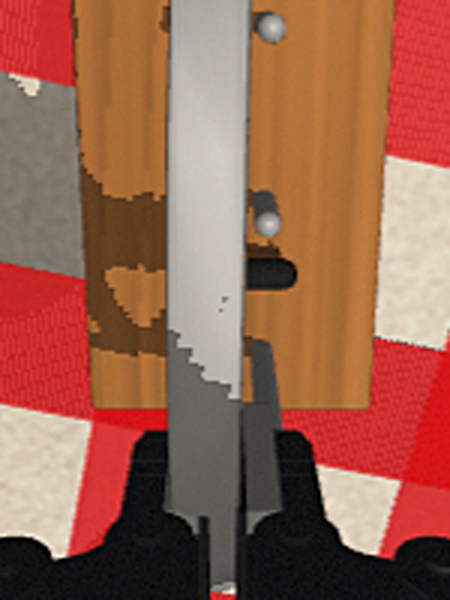

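The stop position depends on the force: 0.054 at 20 N, 0.038 at 60 N. So the pads do grip the rim, and the reading is just biased. I'll regrip at the right height, about 3 mm further in +x so the hoop stands upright and centred.

>>> move_arm(
  commands=[
    [[0, 0, 0], [0, 0, 0]],
    [[0, 0, 0], [0, 0, 0]],
    [[0, 0, 0], [0, 0, 0]],
    [[0.003, 0.001, -0.008], [0, 0, -0.006]],
    [[0.003, 0.001, -0.014], [0, 0, -0.006]],
    [[0.003, 0.001, -0.014], [0, 0, -0.006]],
    [[0.003, 0.001, -0.014], [0, 0, -0.006]],
  ],
  fingers=0.35,
)

```text
time: 12.1
tcp_pos: [539.4, -248.5, 144.8]
eef_rot: [-0.001, 0.994, 0.109, -0.0]
wrist_force: [0.6, -0.2, -0.6]
grip_width: 0.351
```

>>> move_arm(
  commands=[
    [[0, 0, 0], [0, 0, 0]],
    [[0, 0, 0], [0, 0, 0]],
    [[0, 0, 0], [0, 0, 0]],
    [[0, 0, 0], [0, 0, 0]],
    [[0, 0, 0], [0, 0, 0]],
  ],
  fingers=0.0,
  newtons=25,
)

```text
time: 12.52
tcp_pos: [539.5, -248.5, 144.9]
eef_rot: [-0.001, 0.994, 0.109, -0.0]
wrist_force: [-0.6, 0.4, -0.4]
grip_width: 0.046
```

>>> move_arm(
  commands=[
    [[0, 0, 0], [0, 0, 0]],
    [[0, 0, 0], [0, 0, 0]],
    [[0, 0, -0.006], [0, 0, 0]],
    [[0, 0, -0.012], [0, 0, 0]],
    [[0, 0, -0.012], [0, 0, 0]],
    [[0, 0, -0.012], [0, 0, 0]],
  ],
  newtons=110,
)

```text
time: 13.02
tcp_pos: [539.5, -248.5, 157.0]
eef_rot: [-0.0, 0.994, 0.109, -0.0]
wrist_force: [0.1, 0.2, -3.0]
grip_width: 0.022
```

```bash
python3 - <<'E'
from h import *
plan((538,-248,142),12.5)
w=ctrl.get_image('wrist'); im=ctrl.get_image('scene')
a=cv2.resize(im[160:290,130:240],None,fx=4,fy=4,interpolation=cv2.INTER_CUBIC)
b=cv2.resize(w[0:384,150:340],None,fx=1.5,fy=1.5)
canvas=np.zeros((580,800,3),np.uint8); canvas[:a.shape[0],:a.shape[1]]=a; canvas[:b.shape[0],440:440+b.shape[1]]=b[:,:360]
cv2.imwrite('pics/s16.png',canvas)
E
```

```text
t 13.02 tcp [ 539.5 -248.5  157. ] F [ 0.1  0.2 -3. ] w 0.022 shift m [-0.0013 -0.0008  0.015 ] turn [-0.0009  0.0004  0.0003]
```

View pics/s16.png

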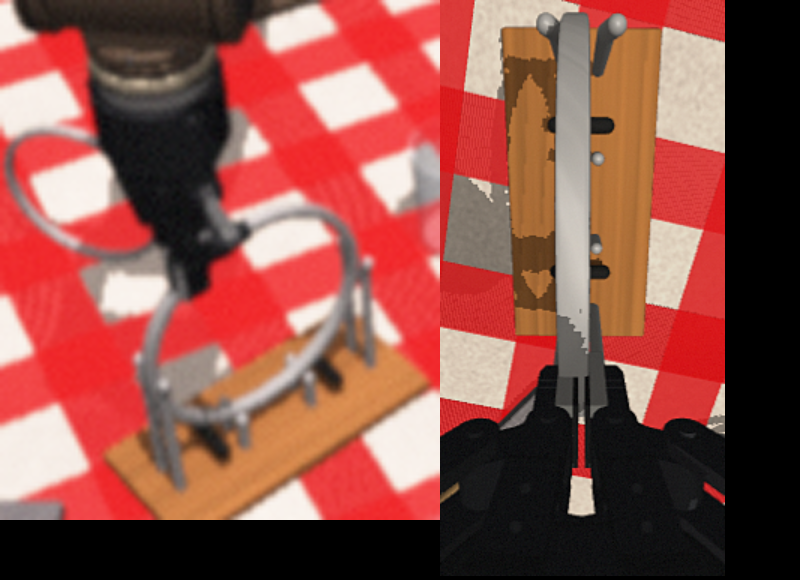

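>>> move_arm(
  commands=[
    [[0, 0, -0.02], [0, 0, 0]],
    [[0, 0, -0.04], [0, 0, 0]],
    [[0, 0, -0.06], [0, 0, 0]],
    [[0, 0, -0.08], [0, 0, 0]],
    [[0, 0, -0.1], [0, 0, 0]],
    [[0, 0, -0.118], [0, 0, 0]],
    [[0, 0, -0.125], [0, 0, 0]],
    [[0, 0, -0.125], [0, 0, 0]],
    [[0, 0, -0.125], [0, 0, 0]],
  ],
)

```text
time: 13.87
tcp_pos: [539.1, -248.4, 280.6]
eef_rot: [-0.001, 0.994, 0.109, -0.001]
wrist_force: [-0.1, -0.3, -3.9]
grip_width: 0.022
```

```bash
python3 - <<'E'
from h import *
# hook offset: seat est
yaw=5; y=np.radians(yaw); ey=np.array([-np.sin(y),np.cos(y),0]); ex=np.array([np.cos(y),np.sin(y),0])
seat=np.array([523,260,235.]); t=seat-ey*45+ex*3; t[2]=290
print(t); plan(t,yaw)
ctrl.get_image('scene'); im=ctrl.get_image('scene'); cv2.imwrite('pics/s17.png',cv2.resize(im,None,fx=1.56,fy=1.56))
E
```

```text
[529.91059252 215.43270581 290.        ]
t 13.87 tcp [ 539.1 -248.4  280.6] F [-0.1 -0.3 -3.9] w 0.022 shift m [ 0.0915 -0.4548 -0.0085] turn [-0.0021  0.0018  0.1312]
```

View pics/s17.png

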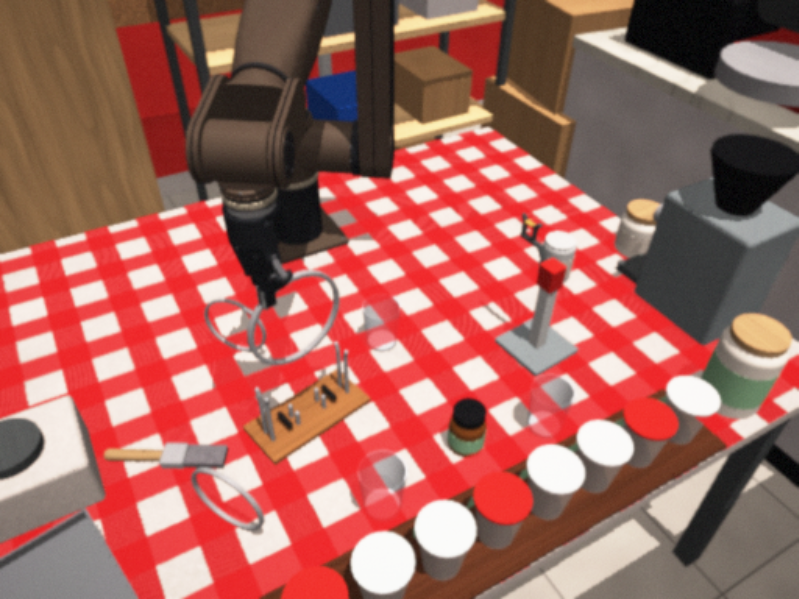

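Candidates resolved: the rack hoop, fitted at 170 mm, is now in the gripper and clear of the rack. The hook lies at scene (352,147). I'll approach it from the tip side (-x), so the tip enters the ring's hole.

```bash
python3 - <<'E'
from h import *
plan((468,212,292),5)
E
```

```text
t 13.97 tcp [ 538.6 -248.   279.1] F [-0.7  0.8 -3.1] w 0.029 shift m [ 0.0307 -0.4644 -0.011 ] turn [-0.0042  0.0039  0.1311]
```

>>> move_arm(
  commands=[
    [[-0.005, -0.01, -0.003], [0, 0, 0]],
    [[-0.015, -0.03, -0.006], [0, 0, 0.01]],
    [[-0.025, -0.055, -0.01], [0, 0, 0.02]],
    [[-0.03, -0.085, -0.012], [0, 0, 0.03]],
    [[-0.03, -0.115, -0.012], [0, 0, 0.04]],
    [[-0.025, -0.145, -0.012], [0, 0, 0.05]],
    [[-0.02, -0.175, -0.012], [0, 0, 0.06]],
    [[-0.015, -0.205, -0.012], [0, 0, 0.07]],
    [[-0.01, -0.235, -0.012], [0, 0, 0.08]],
    [[-0.005, -0.265, -0.012], [0, 0, 0.09]],
    [[0, -0.295, -0.012], [0, 0, 0.1]],
    [[0.005, -0.32, -0.012], [0, 0, 0.11]],
  ],
)

```text
time: 14.97
tcp_pos: [472.3, 67.7, 291.4]
eef_rot: [-0.002, 0.999, 0.054, -0.003]
wrist_force: [0.9, 0.3, -3.2]
grip_width: 0.024
```

```bash
python3 - <<'E'
from h import *
plan((468,212,292),5)
E
```

```text
t 14.97 tcp [472.3  67.7 291.4] F [ 0.9  0.3 -3.2] w 0.024 shift m [ 0.0114 -0.1439  0.    ] turn [-0.005   0.0067  0.0215]
```

>>> move_arm(
  commands=[
    [[0.001, -0.025, 0], [0, 0, 0.005]],
    [[0.002, -0.05, 0], [0, 0, 0.01]],
    [[0.004, -0.075, 0], [0, 0, 0.015]],
    [[0.006, -0.1, 0], [0, 0, 0.02]],
    [[0.008, -0.12, 0], [0, 0, 0.021]],
    [[0.01, -0.136, 0], [0, 0, 0.021]],
    [[0.011, -0.144, 0], [0, 0, 0.021]],
    [[0.011, -0.144, 0], [0, 0, 0.021]],
    [[0.011, -0.144, 0], [0, 0, 0.021]],
  ],
)

```text
time: 15.72
tcp_pos: [466.9, 211.7, 291.3]
eef_rot: [-0.002, 0.999, 0.044, -0.004]
wrist_force: [1.2, 0.3, -3.2]
grip_width: 0.021
```

```bash
python3 - <<'E'
from h import *
import pickle
plan((468,212,292),5)
o=ctrl.get_obs(); w=ctrl.get_image('wrist'); cv2.imwrite('pics/w18.png',w); pickle.dump(o,open('pics/w18.pkl','wb'))
cv2.imwrite('pics/w18b.png',cv2.resize(w,None,fx=1.56,fy=1.56,interpolation=cv2.INTER_CUBIC))
im=ctrl.get_image('scene'); cv2.imwrite('pics/s18r.png',im); crop(im,270,90,420,250,4,'pics/s18.png')
E
```

```text
t 15.72 tcp [466.9 211.7 291.3] F [ 1.2  0.3 -3.2] w 0.021 shift m [ 0.0011 -0.0002 -0.0007] turn [-0.0038  0.0084  0.0014]
```

View pics/w18b.png

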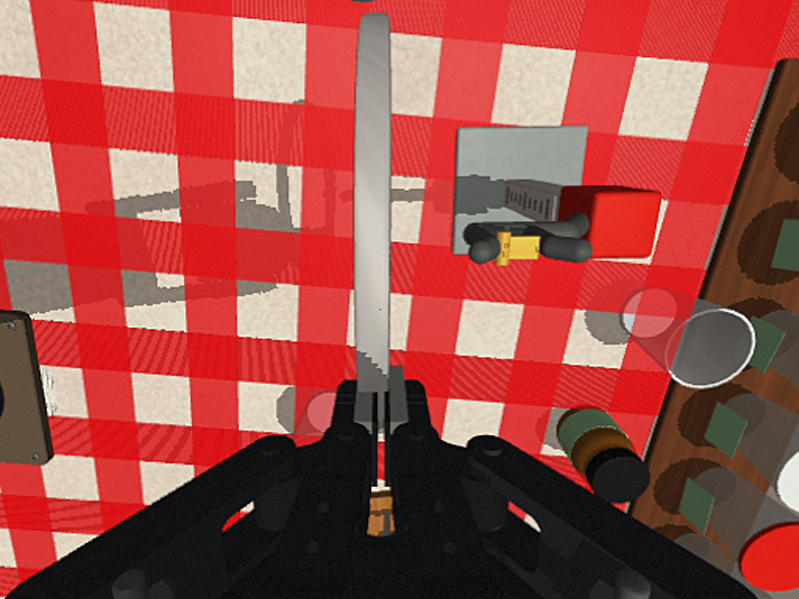

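View pics/s18.png

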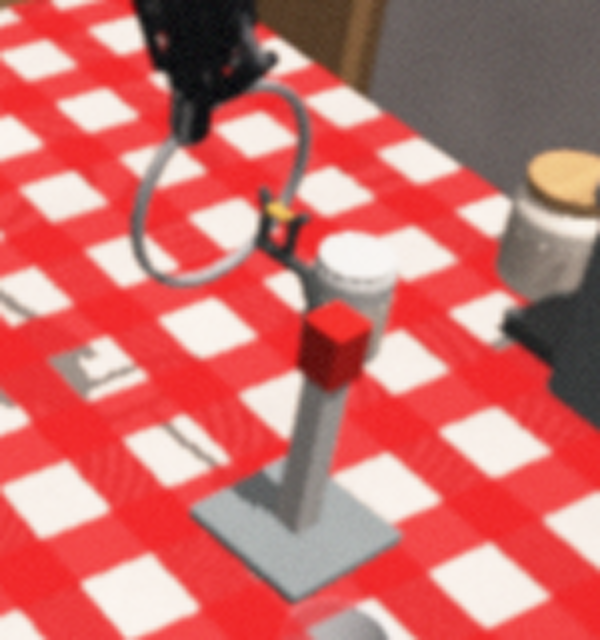

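```bash
python3 - <<'E'
from h import *
w=cv2.imread('pics/w18.png'); crop(w,270,60,450,190,4.4,'pics/w18c.png')
s=cv2.imread('pics/s18r.png'); crop(s,320,120,380,190,8,'pics/s18c.png')
E
```

```text
(no output)
```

View pics/w18c.png

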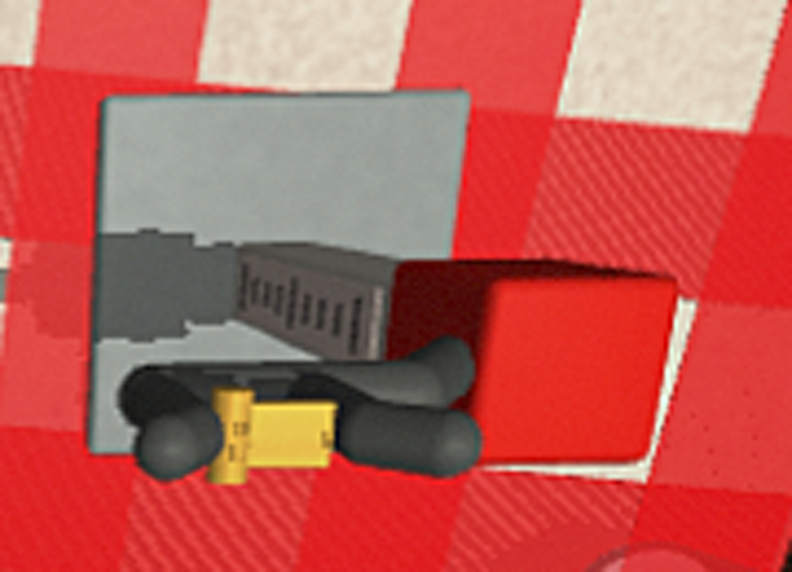

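View pics/s18c.png

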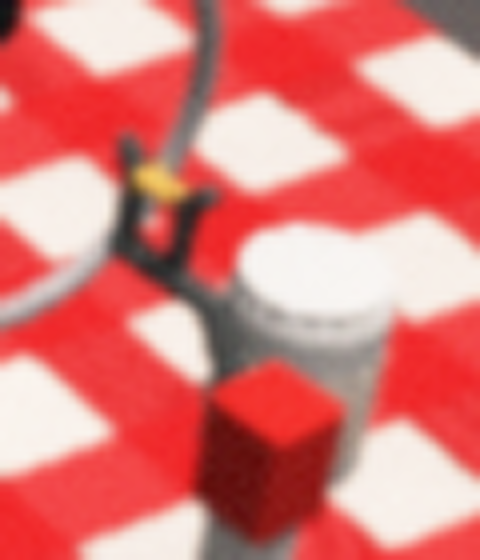

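```bash
python3 - <<'E'
from h import *
import pickle
o=pickle.load(open('pics/w18.pkl','rb')); c=cam('wrist',o); Rt=rot(o['eef_rot']); p=np.array(o['tcp_pos'])
f=lambda x,y:(270+x/4.4,60+y/4.4)
print('toolyaw',np.degrees(np.arctan2(Rt[1,0],Rt[0,0])), 'z',Rt[:,2])
A=onz(c,[f(168,446),f(455,443)],268); print('tip/back',A, 'yaw',np.degrees(np.arctan2(*(A[1]-A[0])[1::-1])))
L=onz(c,[f(232,436),f(335,434)],261); print('hinge,flap end',L)
B=onz(c,[f(105,98),f(470,92),f(90,452)],8); print('base',B)
cs=cam('scene'); g=lambda x,y:(320+x/8,120+y/8)
print('scene tip/back',onz(cs,[g(130,145),g(208,195)],268))
print('scene latch',onz(cs,[g(160,182)],261))
print('tri tip',tri([c,cs],[f(168,446),g(130,145)]),'back',tri([c,cs],[f(455,443),g(208,195)]))
# hoop rim pos in tool frame
for (x,y,z) in [(372,15,0),(373,200,0)]:
    print(x/1.56,y/1.56)
E
```

```text
toolyaw 5.080809122944736 z [-0.00872016  0.00302502 -0.9999574 ]
tip/back [[503.16662376 257.77072881 268.        ]
 [544.47381342 261.9492966  268.        ]] yaw 5.776297911335719
hinge,flap end [[514.19619156 258.77635062 261.        ]
 [529.54902821 260.47013522 261.        ]]
base [[526.32259236 319.23070525   8.        ]
 [644.24795483 331.26771857   8.        ]
 [538.08184026 201.65508748   8.        ]]
scene tip/back [[503.31319786 262.74782688 268.        ]
 [541.36912252 267.61109748 268.        ]]
scene latch [[519.30703467 265.04298405 261.        ]]
tri tip [504.03100609 259.49405775 269.73677182] back [543.94478392 263.36239245 270.92289674]
238.46153846153845 9.615384615384615
239.1025641025641 128.2051282051282
```

```bash
python3 - <<'E'
from h import *
import pickle
o=pickle.load(open('pics/w18.pkl','rb')); c=cam('wrist',o); Rt=rot(o['eef_rot']); p=np.array(o['tcp_pos'])
top=p+Rt@np.array([-2.7,-45,-43]); far=p+Rt@np.array([-4.0,-130,42]);ctr=p+Rt@np.array([-3,-45,42])
print('rim top',top,'far',far)
print(proj(c,[top,far])*1.56)
S=np.array([524.2,260,235]); y=np.radians(5.8); ex=np.array([np.cos(y),np.sin(y),0]);ey=np.array([-np.sin(y),np.cos(y),0])
d=top-S; print('hook x',d@ex,'hook y',d@ey,'z over seat of inner top',top[2]-8-235)
mv=-(d@ex)*ex-(d@ey)*ey; print('move world',mv,'tool',Rt.T@mv)
# desired rotation: yaw 5.8-? level tool
X=np.array([np.cos(np.radians(5.0)),np.sin(np.radians(5.0)),0]);Z=np.array([0,0,-1.]);Rg=np.c_[X,np.cross(Z,X),Z]
print('level rv',R.from_matrix(Rt.T@Rg).as_rotvec())
E
```

```text
rim top [460.62193463 256.16555306 334.50717005] far [451.06096919 340.9732045  249.84348128]
[[373.67444961 296.69307458]
 [372.50940532  19.65810749]]
hook x -63.64008575285208 hook y 2.610146580672781 z over seat of inner top 91.50717005407
move world [63.57806537  3.83444694  0.        ] tool [63.66557872  1.80909395 -0.54281185]
level rv [-0.00377944  0.00842082  0.00139444]
```

>>> move_arm(
  commands=[
    [[0.01, 0.001, 0], [-0.002, 0.004, 0.001]],
    [[0.025, 0.002, 0], [-0.004, 0.008, 0.001]],
    [[0.042, 0.002, 0], [-0.004, 0.008, 0.001]],
    [[0.056, 0.002, 0], [-0.004, 0.008, 0.001]],
    [[0.0636, 0.002, 0], [-0.004, 0.008, 0.001]],
    [[0.0636, 0.002, 0], [-0.004, 0.008, 0.001]],
    [[0.0636, 0.002, 0.01], [-0.004, 0.008, 0.001]],
    [[0.0636, 0.002, 0.02], [-0.004, 0.008, 0.001]],
    [[0.0636, 0.002, 0.03], [-0.004, 0.008, 0.001]],
    [[0.0636, 0.002, 0.035], [-0.004, 0.008, 0.001]],
    [[0.0636, 0.002, 0.035], [-0.004, 0.008, 0.001]],
    [[0.0636, 0.002, 0.035], [-0.004, 0.008, 0.001]],
  ],
)

```text
time: 16.82
tcp_pos: [530.0, 214.8, 255.4]
eef_rot: [0.0, 0.999, 0.043, -0.001]
wrist_force: [-0.4, -0.8, -3.8]
grip_width: 0.025
```

```bash
python3 - <<'E'
from h import *
import pickle
plan((468,212,292),5)
o=ctrl.get_obs(); w=ctrl.get_image('wrist'); cv2.imwrite('pics/w19.png',w); pickle.dump(o,open('pics/w19.pkl','wb'))
crop(w,160,0,340,260,2.3,'pics/w19b.png')
im=ctrl.get_image('scene'); cv2.imwrite('pics/s19r.png',im); crop(im,300,90,400,200,6,'pics/s19.png')
E
```

```text
t 16.82 tcp [530.  214.8 255.4] F [-0.4 -0.8 -3.8] w 0.025 shift m [-0.062  -0.0025 -0.0366] turn [-0.     0.001 -0.001]
```

View pics/w19b.png

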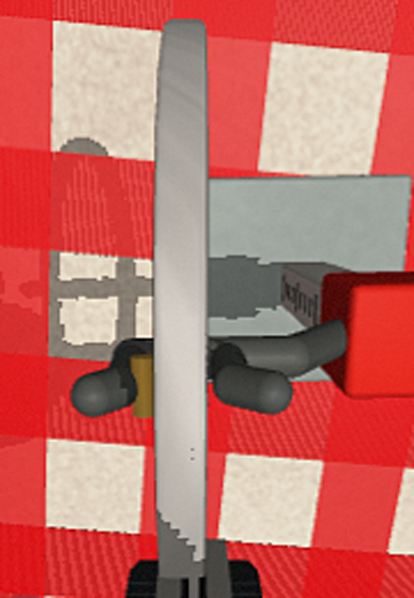

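View pics/s19.png

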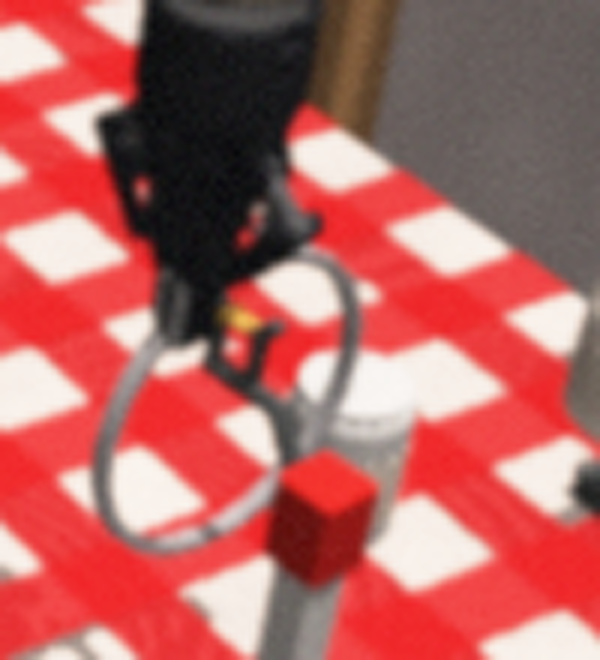

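```bash
python3 - <<'E'
from h import *
import pickle
o=pickle.load(open('pics/w19.pkl','rb')); c=cam('wrist',o); Rt=rot(o['eef_rot']); p=np.array(o['tcp_pos'])
w=cv2.imread('pics/w19.png'); crop(w,180,140,310,250,6,'pics/w19c.png')
f=lambda x,y:(160+x/2.3,0+y/2.3)
A=onz(c,[f(90,397),f(275,393)],268); print(A,A.mean(0))
T=(Rt.T@(A-p).T).T; print('tool',T, T.mean(0))
for x,y in [(181,60),(181,390),(183,480)]: print(f(x,y))
E
```

```text
[[502.05783167 257.13853939 268.        ]
 [543.67038144 261.70058511 268.        ]] [522.86410655 259.41956225 268.        ]
tool [[-24.19583359 -44.55535961 -12.58868987]
 [ 17.65506293 -45.51308305 -12.63094242]] [ -3.27038533 -45.03422133 -12.60981615]
(238.69565217391306, 26.086956521739133)
(238.69565217391306, 169.56521739130437)
(239.56521739130437, 208.69565217391306)
```

View pics/w19c.png

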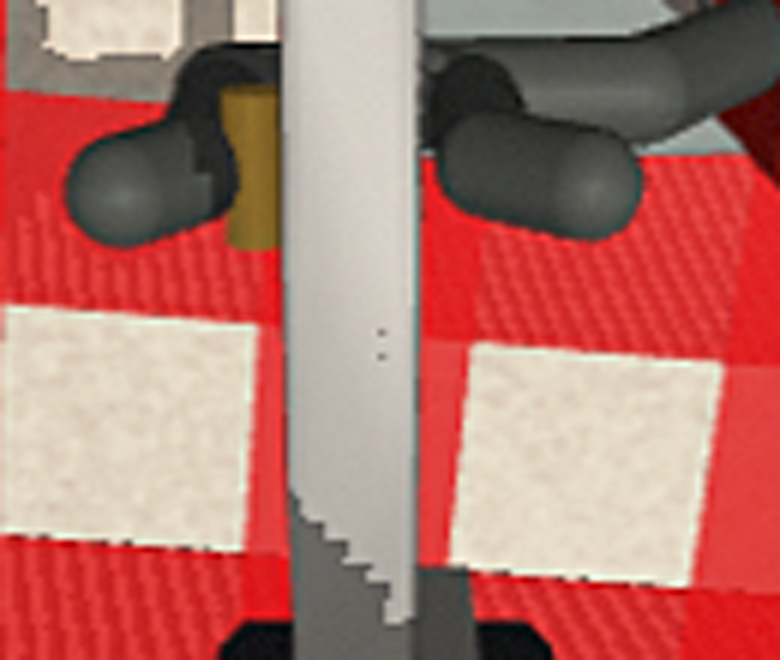

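The rim is centred over the throat: rim centre at crop x=351, hook ends' middle at 353, with tip and post clear on both sides. Descending.

>>> move_arm(
  commands=[
    [[0, 0, 0.005], [0, 0, 0]],
    [[0, 0, 0.01], [0, 0, 0]],
    [[0, 0, 0.015], [0, 0, 0]],
    [[0, 0, 0.019], [0, 0, 0]],
    [[0, 0, 0.022], [0, 0, 0]],
    [[0, 0, 0.024], [0, 0, 0]],
    [[0, 0, 0.024], [0, 0, 0]],
    [[0, 0, 0.024], [0, 0, 0]],
  ],
)

```text
time: 17.58
tcp_pos: [530.8, 215.0, 232.7]
eef_rot: [-0.0, 0.999, 0.043, 0.001]
wrist_force: [0.2, 0.1, -3.5]
grip_width: 0.026
```

```bash
python3 - <<'E'
from h import *
import pickle
plan((468,212,292),5)
o=ctrl.get_obs(); w=ctrl.get_image('wrist'); cv2.imwrite('pics/w20.png',w); pickle.dump(o,open('pics/w20.pkl','wb'))
a=cv2.resize(w[100:230,180:310],None,fx=3.4,fy=3.4,interpolation=cv2.INTER_CUBIC)
im=ctrl.get_image('scene'); b=cv2.resize(im[110:185,315:375],None,fx=5.9,fy=5.9,interpolation=cv2.INTER_CUBIC)
canvas=np.zeros((450,800,3),np.uint8); canvas[:a.shape[0],:a.shape[1]]=a;canvas[:b.shape[0],444:444+b.shape[1]]=b; cv2.imwrite('pics/c20.png',canvas)
E
```

```text
t 17.58 tcp [530.8 215.  232.7] F [ 0.2  0.1 -3.5] w 0.026 shift m [-0.0628 -0.0025 -0.0594] turn [-0.0003 -0.0013 -0.0011]
```

View pics/c20.png

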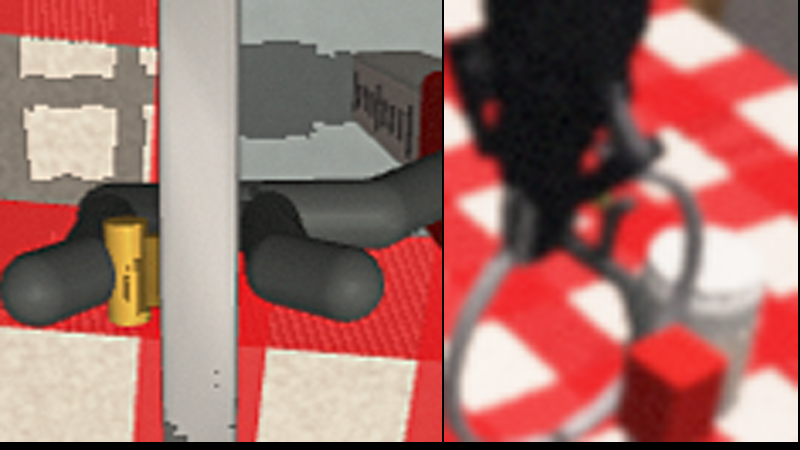

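>>> move_arm(
  commands=[
    [[-0.0013, 0, 0.002], [0, 0, 0]],
    [[-0.0013, 0, 0.004], [0, 0, 0]],
    [[-0.0013, 0, 0.006], [0, 0, 0]],
    [[-0.0013, 0, 0.006], [0, 0, 0]],
  ],
)

```text
time: 18.02
tcp_pos: [529.8, 215.0, 227.5]
eef_rot: [-0.0, 0.999, 0.043, 0.001]
wrist_force: [-1.1, -0.0, -0.0]
grip_width: 0.026
```

```bash
python3 - <<'E'
from h import *
import pickle
plan((468,212,292),5)
w=ctrl.get_image('wrist'); crop(w,180,100,310,230,4.5,'pics/w21.png')
E
```

```text
t 18.02 tcp [529.8 215.  227.5] F [-1.1 -0.  -0. ] w 0.026 shift m [-0.0617 -0.0024 -0.0647] turn [-0.0009 -0.0025 -0.0011]
```

View pics/w21.png

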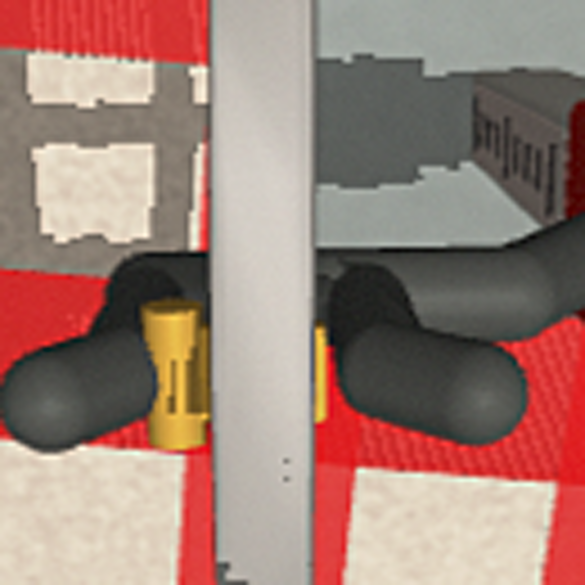

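>>> move_arm(
  commands=[
    [[-0.0007, 0, 0.001], [0, 0, 0]],
    [[-0.0007, 0, 0.002], [0, 0, 0]],
    [[-0.0007, 0, 0.003], [0, 0, 0]],
    [[-0.0007, 0, 0.003], [0, 0, 0]],
  ],
)

```text
time: 18.4
tcp_pos: [529.9, 215.1, 225.5]
eef_rot: [-0.001, 0.999, 0.043, 0.002]
wrist_force: [0.1, -0.4, 0.6]
grip_width: 0.023
```

>>> move_arm(
  commands=[
    [[0, 0, 0.001], [0, 0, 0]],
    [[0, 0, 0.002], [0, 0, 0]],
    [[0, 0, 0.003], [0, 0, 0]],
    [[0, 0, 0.003], [0, 0, 0]],
  ],
)

```text
time: 18.73
tcp_pos: [529.8, 215.2, 222.4]
eef_rot: [-0.001, 0.999, 0.043, 0.002]
wrist_force: [-0.3, 0.5, 2.5]
grip_width: 0.019
```

```bash
cat > look.py <<'E'
from h import *
import sys
plan((468,212,292),5)
w=ctrl.get_image('wrist'); im=ctrl.get_image('scene')
a=cv2.resize(w[100:230,180:310],None,fx=3.4,fy=3.4,interpolation=cv2.INTER_CUBIC)
b=cv2.resize(im[110:185,315:375],None,fx=5.9,fy=5.9,interpolation=cv2.INTER_CUBIC)
canvas=np.zeros((450,800,3),np.uint8); canvas[:a.shape[0],:a.shape[1]]=a;canvas[:b.shape[0],444:444+b.shape[1]]=b; cv2.imwrite(sys.argv[1],canvas)
E
python3 look.py pics/c22.png
```

```text
t 18.73 tcp [529.8 215.2 222.4] F [-0.3  0.5  2.5] w 0.019 shift m [-0.0615 -0.0023 -0.0699] turn [-0.0013 -0.0047 -0.0012]
```

View pics/c22.png

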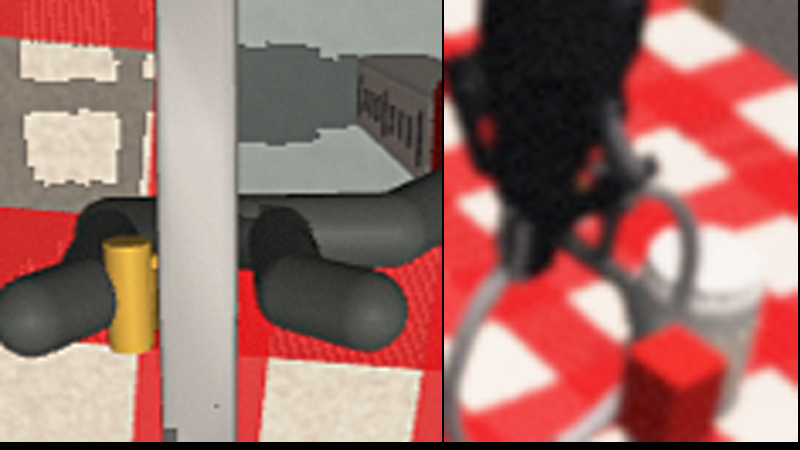

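>>> move_arm(
  commands=[
    [[0, 0, 0.001], [0, 0, 0]],
    [[0, 0, 0.002], [0, 0, 0]],
    [[0, 0, 0.003], [0, 0, 0]],
    [[0, 0, 0.003], [0, 0, 0]],
  ],
)

```text
time: 19.17
tcp_pos: [530.0, 215.2, 219.2]
eef_rot: [-0.001, 0.999, 0.043, 0.003]
wrist_force: [0.3, 1.0, 1.9]
grip_width: 0.02
```

>>> move_arm(
  commands=[
    [[0, 0, 0.001], [0, 0, 0]],
    [[0, 0, 0.002], [0, 0, 0]],
    [[0, 0, 0.003], [0, 0, 0]],
    [[0, 0, 0.003], [0, 0, 0]],
  ],
)

```text
time: 19.5
tcp_pos: [530.1, 215.1, 215.7]
eef_rot: [-0.001, 0.999, 0.043, 0.003]
wrist_force: [2.1, 0.5, 1.0]
grip_width: 0.025
```

>>> move_arm(
  commands=[
    [[0, 0, 0.0015], [0, 0, 0]],
    [[0, 0, 0.003], [0, 0, 0]],
    [[0, 0, 0.004], [0, 0, 0]],
    [[0, 0, 0.004], [0, 0, 0]],
  ],
)

```text
time: 19.83
tcp_pos: [530.1, 214.9, 210.7]
eef_rot: [-0.0, 0.999, 0.043, 0.002]
wrist_force: [4.3, -0.6, -1.5]
grip_width: 0.023
```

>>> move_arm(
  commands=[
    [[0, 0, 0.001], [0, 0, 0]],
    [[0, 0, 0.002], [0, 0, 0]],
    [[0, 0, 0.003], [0, 0, 0]],
    [[0, 0, 0.003], [0, 0, 0]],
  ],
)

```text
time: 20.17
tcp_pos: [528.4, 214.6, 206.0]
eef_rot: [-0.0, 0.999, 0.043, -0.0]
wrist_force: [0.3, -0.5, -3.3]
grip_width: 0.02
```

```bash
python3 look.py pics/c23.png
```

```text
t 20.17 tcp [528.4 214.6 206. ] F [ 0.3 -0.5 -3.3] w 0.02 shift m [-0.0604 -0.0026 -0.086 ] turn [-0.      0.0002 -0.0013]
```

View pics/c23.png

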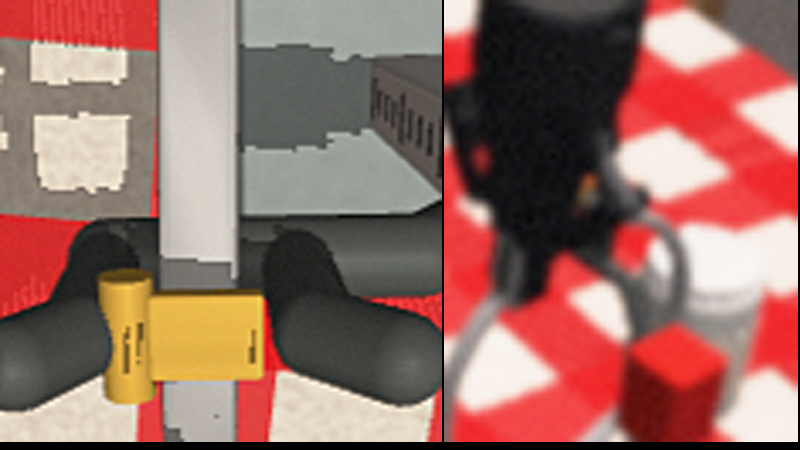

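The latch has shut above the rim: the gold flap lies across it from (150,290) to (265,380) and Fz is back to the hoop's weight. Next, down to the seat.

>>> move_arm(
  commands=[
    [[0, 0, 0.001], [0, 0, 0]],
    [[0, 0, 0.002], [0, 0, 0]],
    [[0, 0, 0.003], [0, 0, 0]],
    [[0, 0, 0.003], [0, 0, 0]],
  ],
)

```text
time: 20.6
tcp_pos: [528.8, 214.7, 203.2]
eef_rot: [-0.0, 0.999, 0.043, 0.0]
wrist_force: [-0.9, 0.7, -4.0]
grip_width: 0.022
```

>>> move_arm(
  commands=[
    [[0, 0, 0.001], [0, 0, 0]],
    [[0, 0, 0.002], [0, 0, 0]],
    [[0, 0, 0.002], [0, 0, 0]],
  ],
)

```text
time: 20.85
tcp_pos: [528.6, 214.7, 200.9]
eef_rot: [-0.0, 0.999, 0.043, 0.0]
wrist_force: [0.7, -0.3, -3.2]
grip_width: 0.023
```

>>> move_arm(
  commands=[
    [[0, 0, 0.001], [0, 0, 0]],
    [[0, 0, 0.0015], [0, 0, 0]],
    [[0, 0, 0.0015], [0, 0, 0]],
  ],
)

```text
time: 21.1
tcp_pos: [528.8, 214.8, 200.0]
eef_rot: [-0.0, 0.999, 0.043, 0.0]
wrist_force: [0.0, -0.2, -1.0]
grip_width: 0.023
```

>>> move_arm(
  commands=[
    [[0, 0, 0.001], [0, 0, 0]],
    [[0, 0, 0.0015], [0, 0, 0]],
    [[0, 0, 0.0015], [0, 0, 0]],
  ],
)

```text
time: 21.35
tcp_pos: [529.1, 215.0, 199.4]
eef_rot: [-0.0, 0.999, 0.043, 0.001]
wrist_force: [-1.5, 0.1, 2.6]
grip_width: 0.022
```

>>> move_arm(
  commands=[
    [[0, 0, 0.001], [0, 0, 0]],
    [[0, 0, 0.001], [0, 0, 0]],
    [[0, 0, 0.001], [0, 0, 0]],
  ],
)

```text
time: 21.6
tcp_pos: [529.3, 215.0, 199.1]
eef_rot: [-0.001, 0.999, 0.043, 0.001]
wrist_force: [-2.4, -0.3, 3.5]
grip_width: 0.023
```

>>> move_arm(
  commands=[
    [[-0.0004, 0, 0.001], [0, 0, 0]],
    [[-0.0004, 0, 0.0015], [0, 0, 0]],
    [[-0.0004, 0, 0.0015], [0, 0, 0]],
  ],
)

```text
time: 21.85
tcp_pos: [529.4, 215.1, 198.6]
eef_rot: [-0.001, 0.999, 0.043, 0.002]
wrist_force: [-2.3, -1.3, 5.8]
grip_width: 0.026
```

>>> move_arm(
  commands=[
    [[-0.0002, 0, 0.001], [0, 0, 0]],
    [[-0.0002, 0, 0.0015], [0, 0, 0]],
    [[-0.0002, 0, 0.0015], [0, 0, 0]],
  ],
)

```text
time: 22.1
tcp_pos: [529.5, 215.2, 198.0]
eef_rot: [-0.001, 0.999, 0.043, 0.003]
wrist_force: [-2.9, -2.0, 5.7]
grip_width: 0.021
```

>>> move_arm(
  commands=[
    [[-0.0003, 0, 0.0015], [0, 0, 0]],
    [[-0.0003, 0, 0.002], [0, 0, 0]],
    [[-0.0003, 0, 0.002], [0, 0, 0]],
  ],
)

```text
time: 22.35
tcp_pos: [529.6, 215.2, 197.1]
eef_rot: [-0.001, 0.999, 0.043, 0.003]
wrist_force: [-3.0, -1.4, 6.5]
grip_width: 0.024
```

```bash
python3 look.py pics/c24.png
```

```text
t 22.35 tcp [529.6 215.2 197.1] F [-3.  -1.4  6.5] w 0.024 shift m [-0.0611 -0.0023 -0.0953] turn [-0.0018 -0.0065 -0.0011]
```

View pics/c24.png

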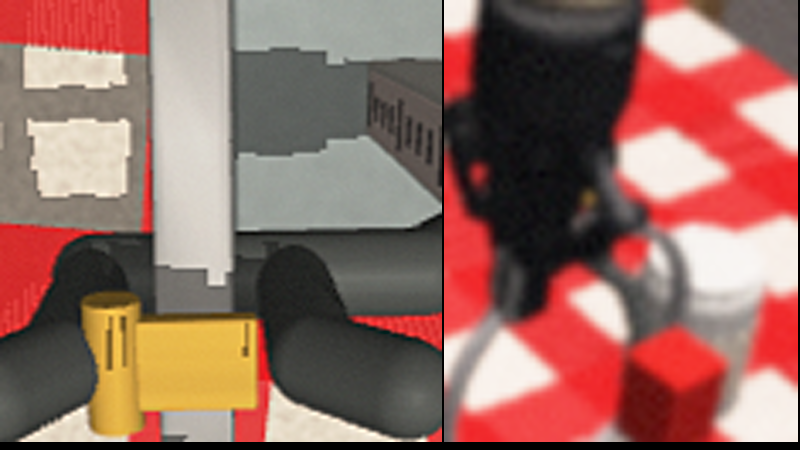

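>>> move_arm(
  commands=[
    [[-0.0005, 0, 0.0015], [0, 0.003, 0]],
    [[-0.0005, 0, 0.0025], [0, 0.003, 0]],
    [[-0.0005, 0, 0.0025], [0, 0.003, 0]],
  ],
)

```text
time: 22.7
tcp_pos: [529.8, 215.3, 196.1]
eef_rot: [-0.001, 0.999, 0.043, 0.006]
wrist_force: [-2.7, -0.9, 5.6]
grip_width: 0.021
```

>>> move_arm(
  commands=[
    [[-0.0005, 0, 0.0015], [0, 0.003, 0]],
    [[-0.0005, 0, 0.0025], [0, 0.003, 0]],
    [[-0.0005, 0, 0.0025], [0, 0.003, 0]],
  ],
)

```text
time: 22.95
tcp_pos: [530.0, 215.3, 195.2]
eef_rot: [-0.002, 0.999, 0.043, 0.008]
wrist_force: [-3.6, -1.1, 7.2]
grip_width: 0.025
```

>>> move_arm(
  commands=[
    [[-0.0005, 0, 0.0015], [0, -0.007, 0]],
    [[-0.0005, 0, 0.003], [0, -0.014, 0]],
    [[-0.0005, 0, 0.0035], [0, -0.014, 0]],
    [[-0.0005, 0, 0.0035], [0, -0.014, 0]],
  ],
)

```text
time: 23.28
tcp_pos: [529.9, 215.3, 193.3]
eef_rot: [-0.001, 0.999, 0.043, 0.002]
wrist_force: [-3.7, -1.4, 7.3]
grip_width: 0.019
```

>>> move_arm(
  commands=[
    [[0, 0, 0.0015], [0, -0.003, 0]],
    [[0, 0, 0.003], [0, -0.003, 0]],
    [[0, 0, 0.003], [0, -0.003, 0]],
  ],
)

```text
time: 23.53
tcp_pos: [530.0, 215.4, 192.0]
eef_rot: [-0.001, 0.999, 0.044, 0.0]
wrist_force: [-4.6, -2.7, 9.7]
grip_width: 0.023
```

>>> move_arm(
  commands=[
    [[-0.001, 0, 0.0017], [0, 0, 0]],
    [[-0.001, 0, 0.0017], [0, 0, 0]],
    [[-0.001, 0, 0.0017], [0, 0, 0]],
  ],
)

```text
time: 23.78
tcp_pos: [529.7, 215.4, 192.4]
eef_rot: [-0.002, 0.999, 0.044, 0.001]
wrist_force: [-3.9, -1.8, 9.1]
grip_width: 0.026
```

>>> move_arm(
  commands=[
    [[-0.001, 0, 0.0015], [0, 0, 0]],
    [[-0.001, 0, 0.0015], [0, 0, 0]],
    [[-0.001, 0, 0.0015], [0, 0, 0]],
  ],
)

```text
time: 24.03
tcp_pos: [529.7, 215.4, 193.1]
eef_rot: [-0.002, 0.999, 0.044, 0.003]
wrist_force: [-2.4, -2.6, 8.7]
grip_width: 0.025
```

>>> move_arm(
  commands=[
    [[-0.001, 0, 0.0015], [0, 0, 0]],
    [[-0.001, 0, 0.0015], [0, 0, 0]],
    [[-0.001, 0, 0.0015], [0, 0, 0]],
  ],
)

```text
time: 24.28
tcp_pos: [529.8, 215.4, 193.7]
eef_rot: [-0.002, 0.999, 0.044, 0.005]
wrist_force: [-2.7, -1.5, 7.5]
grip_width: 0.023
```

>>> move_arm(
  commands=[
    [[-0.001, 0, 0.0025], [0, -0.004, 0]],
    [[-0.001, 0, 0.0036], [0, -0.008, 0]],
    [[-0.001, 0, 0.0036], [0, -0.008, 0]],
    [[-0.001, 0, 0.0036], [0, -0.008, 0]],
  ],
)

```text
time: 24.62
tcp_pos: [529.7, 215.4, 192.2]
eef_rot: [-0.002, 0.999, 0.044, 0.002]
wrist_force: [-3.8, -2.6, 8.7]
grip_width: 0.023
```

>>> move_arm(
  commands=[
    [[-0.001, 0, 0.0024], [0, -0.002, 0]],
    [[-0.001, 0, 0.0024], [0, -0.002, 0]],
    [[-0.001, 0, 0.0024], [0, -0.002, 0]],
    [[-0.001, 0, 0.0024], [0, -0.002, 0]],
  ],
)

```text
time: 24.95
tcp_pos: [529.7, 215.4, 192.1]
eef_rot: [-0.002, 0.999, 0.044, 0.002]
wrist_force: [-4.0, -2.6, 8.9]
grip_width: 0.022
```

>>> move_arm(
  commands=[
    [[-0.001, 0, 0.0027], [0, -0.002, 0]],
    [[-0.001, 0, 0.0027], [0, -0.002, 0]],
    [[-0.001, 0, 0.0027], [0, -0.002, 0]],
    [[-0.001, 0, 0.0027], [0, -0.002, 0]],
    [[-0.001, 0, 0.0027], [0, -0.002, 0]],
    [[-0.001, 0, 0.0027], [0, -0.002, 0]],
    [[-0.001, 0, 0.0027], [0, -0.002, 0]],
    [[-0.001, 0, 0.0027], [0, -0.002, 0]],
    [[-0.001, 0, 0.0027], [0, -0.002, 0]],
    [[-0.001, 0, 0.0027], [0, -0.002, 0]],
    [[-0.001, 0, 0.0027], [0, -0.002, 0]],
    [[-0.001, 0, 0.0027], [0, -0.002, 0]],
  ],
)

```text
time: 25.95
tcp_pos: [529.7, 215.5, 191.8]
eef_rot: [-0.003, 0.999, 0.044, 0.003]
wrist_force: [-2.3, -2.2, 9.4]
grip_width: 0.02
```

>>> move_arm(
  commands=[
    [[-0.001, 0, 0.0026], [0, -0.002, 0]],
    [[-0.001, 0, 0.0026], [0, -0.002, 0]],
    [[-0.001, 0, 0.0026], [0, -0.002, 0]],
    [[-0.001, 0, 0.0026], [0, -0.002, 0]],
    [[-0.001, 0, 0.0026], [0, -0.002, 0]],
    [[-0.001, 0, 0.0026], [0, -0.002, 0]],
  ],
)

```text
time: 26.45
tcp_pos: [529.8, 215.5, 191.5]
eef_rot: [-0.003, 0.999, 0.044, 0.003]
wrist_force: [-2.0, -2.4, 8.9]
grip_width: 0.022
```

```bash
python3 look.py pics/c25.png; python3 -c "
from h import *
fs=[]
for i in range(6):
    ctrl.get_image('top'); o=ctrl.get_obs(); fs.append(np.r_[o['time'],o['wrist_force'],o['tcp_pos'][2]])
print(np.round(fs,2))"
```

```text
t 26.45 tcp [529.8 215.5 191.5] F [-2.  -2.4  8.9] w 0.022 shift m [-0.0612 -0.0025 -0.1009] turn [-0.0052 -0.007   0.0003]
[[ 26.6   -3.42  -1.57   9.82 191.56]
 [ 26.65  -3.61  -2.93   8.68 191.59]
 [ 26.7   -3.68  -1.62   9.82 191.58]
 [ 26.75  -4.82  -3.37   9.07 191.57]
 [ 26.8   -3.64  -2.01  10.31 191.54]
 [ 26.85  -3.68  -1.69   9.4  191.54]]
```

View pics/c25.png

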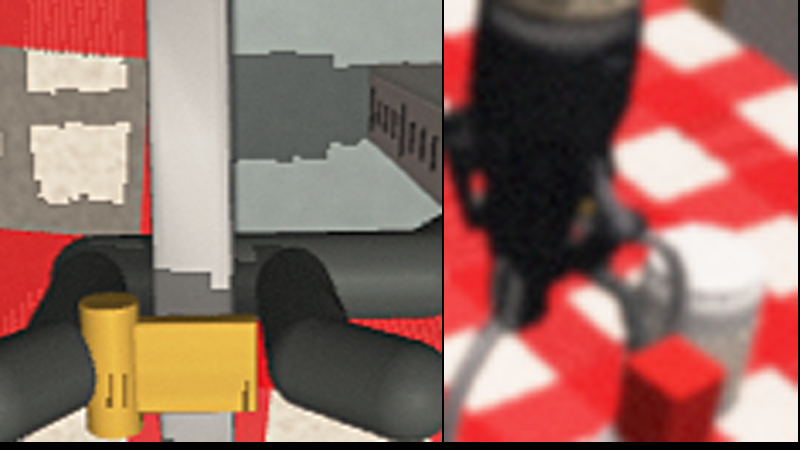

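>>> move_arm(
  commands=[
    [[-0.0005, 0, 0.001], [0, 0, 0]],
    [[-0.0005, 0, 0], [0, 0, 0]],
    [[-0.0005, 0, -0.001], [0, -0.001, 0]],
    [[-0.0005, 0, -0.002], [0, -0.002, 0]],
    [[-0.0005, 0, -0.003], [0, -0.003, 0]],
    [[-0.0005, 0, -0.004], [0, -0.004, 0]],
    [[-0.0005, 0, -0.005], [0, -0.005, 0]],
    [[-0.0005, 0, -0.006], [0, -0.006, 0]],
    [[-0.0005, 0, -0.006], [0, -0.006, 0]],
    [[-0.0005, 0, -0.006], [0, -0.006, 0]],
  ],
)

```text
time: 27.68
tcp_pos: [529.5, 215.3, 198.4]
eef_rot: [-0.003, 0.999, 0.044, 0.001]
wrist_force: [-3.6, -1.0, 5.5]
grip_width: 0.024
```

>>> move_arm(
  commands=[
    [[-0.0003, 0, -0.001], [0, 0, 0]],
    [[-0.0003, 0, -0.001], [0, 0, 0]],
    [[-0.0003, 0, -0.001], [0, 0, 0]],
  ],
)

```text
time: 27.93
tcp_pos: [529.3, 215.3, 199.1]
eef_rot: [-0.003, 0.999, 0.044, 0.001]
wrist_force: [-1.5, -0.7, 2.7]
grip_width: 0.026
```

>>> move_arm(
  commands=[
    [[-0.0005, 0, -0.0008], [0, 0, 0]],
    [[-0.0005, 0, -0.0008], [0, 0, 0]],
    [[-0.0005, 0, -0.0008], [0, 0, 0]],
  ],
)

```text
time: 28.18
tcp_pos: [529.0, 215.2, 199.5]
eef_rot: [-0.003, 0.999, 0.044, 0.001]
wrist_force: [1.3, -0.1, 0.4]
grip_width: 0.025
```

```bash
python3 look.py pics/c26.png
```

```text
t 28.18 tcp [529.  215.2 199.5] F [ 1.3 -0.1  0.4] w 0.025 shift m [-0.0608 -0.0026 -0.0926] turn [-0.0049 -0.0024  0.    ]
```

View pics/c26.png

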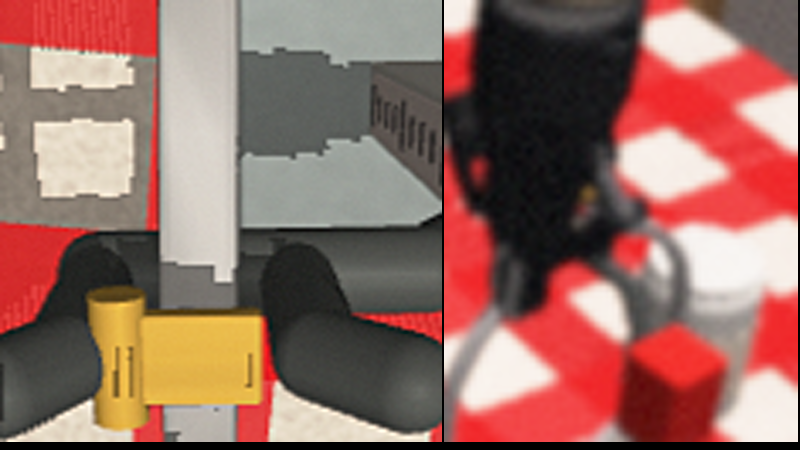

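>>> move_arm(
  commands=[
    [[0, 0, 0], [0, 0, 0]],
    [[0, 0, 0], [0, 0, 0]],
    [[0, 0, 0], [0, 0, 0]],
  ],
  newtons=30,
)

```text
time: 28.53
tcp_pos: [528.9, 215.1, 199.5]
eef_rot: [-0.002, 0.999, 0.044, 0.001]
wrist_force: [0.8, -0.2, 0.3]
grip_width: 0.023
```

>>> move_arm(
  commands=[
    [[0, 0, 0], [0, 0, 0]],
    [[0, 0, 0], [0, 0, 0]],
    [[0, 0, 0], [0, 0, 0]],
  ],
  fingers=0.08,
)

```text
time: 28.78
tcp_pos: [528.8, 215.2, 199.3]
eef_rot: [-0.003, 0.999, 0.044, 0.001]
wrist_force: [0.1, 0.4, 0.3]
grip_width: 0.078
```

>>> move_arm(
  commands=[
    [[0, 0, 0], [0, 0, 0]],
    [[0, 0, 0], [0, 0, 0]],
    [[0, 0, 0], [0, 0, 0]],
    [[0, 0, 0], [0, 0, 0]],
  ],
  fingers=0.3,
)

```text
time: 29.12
tcp_pos: [528.8, 215.3, 199.4]
eef_rot: [-0.003, 0.999, 0.044, 0.001]
wrist_force: [-0.1, -1.1, -0.6]
grip_width: 0.3
```

```bash
cat > look2.py <<'E'
from h import *
import sys
plan((468,212,292),5)
w=ctrl.get_image('wrist'); im=ctrl.get_image('scene')
a=cv2.resize(w[0:384,130:360],None,fx=1.55,fy=1.55,interpolation=cv2.INTER_CUBIC)
b=cv2.resize(im[90:235,300:390],None,fx=4.1,fy=4.1,interpolation=cv2.INTER_CUBIC)
canvas=np.zeros((598,800,3),np.uint8); canvas[:a.shape[0],:a.shape[1]]=a;canvas[:b.shape[0],400:400+b.shape[1]]=b[:,:400]; cv2.imwrite(sys.argv[1],canvas)
E
python3 look2.py pics/c27.png
```

```text
t 29.12 tcp [528.8 215.3 199.4] F [-0.1 -1.1 -0.6] w 0.3 shift m [-0.0607 -0.0025 -0.0927] turn [-0.0051 -0.0018  0.0001]
```

View pics/c27.png

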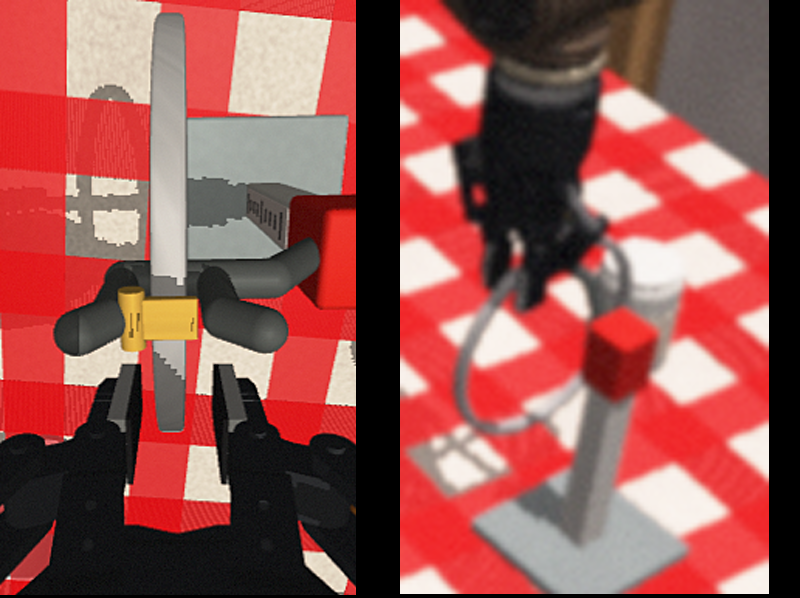

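>>> move_arm(
  commands=[
    [[-0.0015, 0, 0], [0, 0, 0]],
    [[-0.0015, 0, -0.005], [0, 0, 0]],
    [[-0.0015, 0, -0.015], [0, 0, 0]],
    [[-0.0015, 0, -0.03], [0, 0, 0]],
    [[-0.0015, 0, -0.05], [0, 0, 0]],
    [[-0.0015, 0, -0.075], [0, 0, 0]],
    [[-0.0015, 0, -0.1], [0, 0, 0]],
    [[-0.0015, 0, -0.125], [0, 0, 0]],
    [[-0.0015, 0, -0.14], [0, 0, 0]],
    [[-0.0015, 0, -0.14], [0, 0, 0]],
  ],
)

```text
time: 30.05
tcp_pos: [528.9, 214.8, 345.9]
eef_rot: [-0.003, 0.999, 0.044, 0.006]
wrist_force: [0.1, 0.4, 0.7]
grip_width: 0.301
```

```bash
python3 look2.py pics/c28.png
```

```text
t 30.05 tcp [528.9 214.8 345.9] F [0.1 0.4 0.7] w 0.301 shift m [-0.0615 -0.0022  0.0532] turn [-0.0063 -0.012   0.0002]
```

View pics/c28.png

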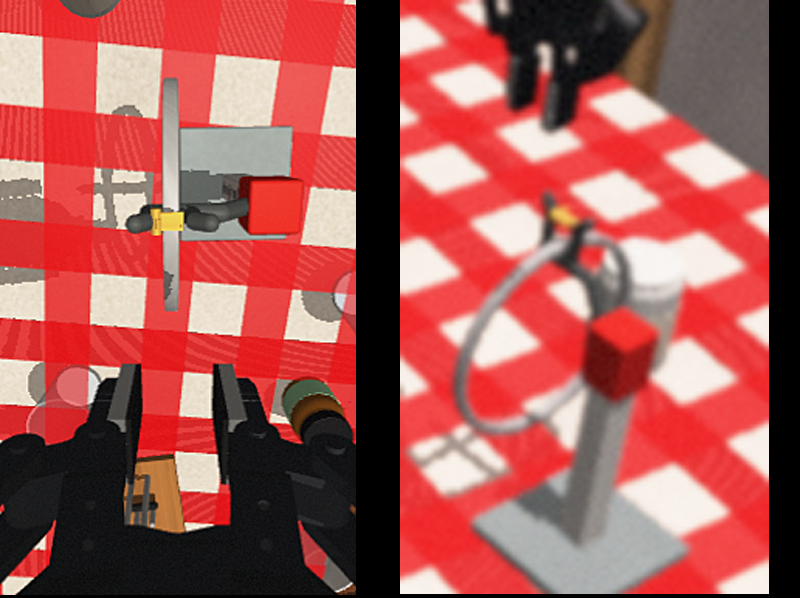

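Hoop hangs in the hook under the shut latch, and the gripper is clear. I'll wait until it is still, checking two pictures for motion and the bystanders.

>>> move_arm(
  commands=[
    [[0, 0, -0.01], [0, 0, 0]],
    [[0, 0, -0.01], [0, 0, 0]],
    [[0, 0, -0.01], [0, 0, 0]],
    [[0, 0, -0.01], [0, 0, 0]],
    [[0, 0, -0.01], [0, 0, 0]],
    [[0, 0, -0.01], [0, 0, 0]],
    [[0, 0, -0.01], [0, 0, 0]],
    [[0, 0, -0.01], [0, 0, 0]],
    [[0, 0, -0.01], [0, 0, 0]],
    [[0, 0, -0.01], [0, 0, 0]],
    [[0, 0, -0.01], [0, 0, 0]],
    [[0, 0, -0.01], [0, 0, 0]],
  ],
)

```text
time: 31.15
tcp_pos: [527.2, 214.4, 350.4]
eef_rot: [-0.003, 0.999, 0.044, 0.002]
wrist_force: [-0.1, -0.2, -0.1]
grip_width: 0.299
```

```bash
python3 - <<'E'
from h import *
a=ctrl.get_image('scene')
for i in range(8): b=ctrl.get_image('scene')
d=cv2.absdiff(cv2.GaussianBlur(a,(3,3),0),cv2.GaussianBlur(b,(3,3),0))[90:235,300:390]; print('max diff',d.max(),d.mean())
s0=cv2.imread('pics/scene0.png')
for th in ['cup_a','jar','tin','brush']:
    for r in ctrl.regions_of('scene',th): print(th,round(r['confidence'],2),np.round(r['centre'],1))
cv2.imwrite('pics/end.png',cv2.resize(b,None,fx=1.56,fy=1.56))
print(ctrl.get_obs()['time'],ctrl.get_obs()['wrist_force'])
E
```

```text
max diff 8 0.6388505747126437
cup_a 0.95 [246.  205.9]
cup_a 0.84 [353.4 255.6]
cup_a 0.7 [242.7 307.1]
jar 0.85 [297.2 272.5]
tin 0.87 [360.8 158.2]
brush 0.74 [113.2 296.2]
brush 0.34 [346.8 171.5]
31.8 [ 0.2039656  -0.80589659  0.02649021]
```

View pics/end.png

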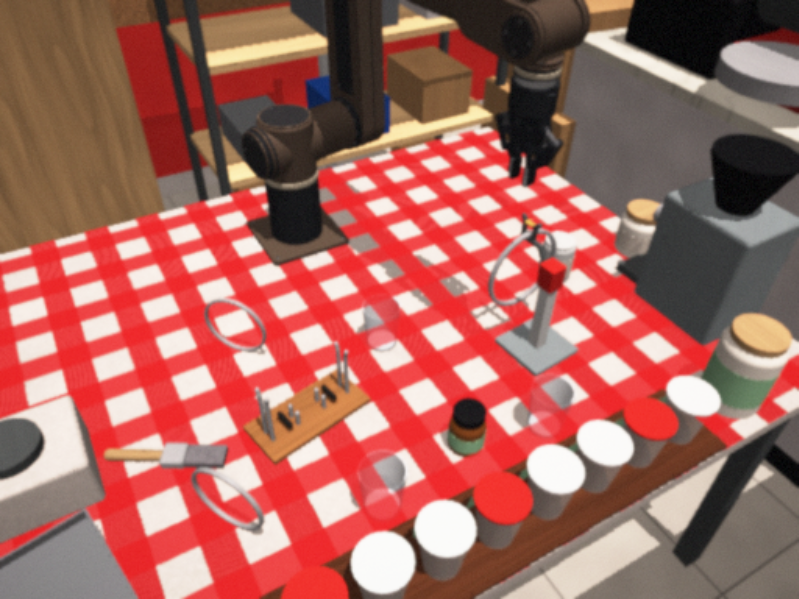

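The hoop hangs still at (515,265), and the cups, jar, tin and brush are where they started. Handing in.

```bash
python3 -c "
from bench import ctrl
print(ctrl.close_job())"
```

```text
the job is handed in; nothing more can be done
None
```

The hoop now hangs free and still on the scale's hook with the brass latch shut above it, and I handed the job in at about 32 s.

- **Hanging:** I lifted the 170 mm hoop straight up out of its rack, brought it in from the hook's tip side and pressed it past the latch. The highest load I read while pressing was about 6 N. The wrist picture showed the latch shut over the rim before I seated it.
- **Pull test:** I held about 12–13 N on the hook for about 2.5 s, then eased the load off to about the hoop's own weight and let go. The load is the wrist force plus the hoop's measured weight of about 3.4 N. The highest load I read was about 13.7 N. A sideways force of 3–5 N was present during the test and went away when I eased off.
- **Last checks:** The latch was still shut, the hoop was not moving between pictures, and the wrist force was near zero with the gripper well above. The cups, jar, tin and brush showed no visible movement; their detected centres were within about 3 pixels of where they started.

**What disagreed:**
- **Fingertips:** they sat about 28 mm further back than stated, so my first close missed above the rim.
- **First grip:** it lifted the hoop about 15 mm but off-centre. I set the hoop back, where it leaned in the rack until I regripped it.
- **Grip opening:** it read about 2–5 mm on the 10 mm rim, depending on grip force, so I judged the hold by the weight it carried.
- **Camera views:** the scene and wrist views placed the hook about 5 mm apart sideways. I went by the wrist view.

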